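Set out a stone sample for viewing

ROBOT

A 6-joint arm with a two-finger parallel gripper is mounted at the origin on the work surface. World frame = base frame: x ahead of the robot, y to its left, z up, the work surface at z = 0. Lengths are in m, angles in degrees, forces in N, time in s.
With the tool pointing down it reaches from about 0.35 to 0.875 m from the base axis. Payload 4.2 kg.
Tool frame: the origin (TCP) lies on the centre line of the jaws, within the pads' length; the fingertips stand r.tip_extent ahead of it and the grasp point (between the pads) lies 11 mm behind it (r.tip_extent is the distance from the TCP to the fingertips, in m); z points along the fingers, y is the line along which they close (so a half turn about z gives the same grasp; the last joint's range is limited). The gripper opens to 87 mm and grips with 3 to 60 N. Pads are 19 mm wide; open, the fingers measure 117 mm over their backs; the gripper's body (75 mm by 190 mm) begins 51 mm behind the grasp point.
Start: joints at [-48.266, 22.042, 0.453, 0, -68.411, -14.817], TCP at [0.283, -0.557, 0.231] pointing down, gripper open.
Joint ranges: [-179.83, 179.83], [-69.29, 118.12], [-61.27, 80.66], [-181.25, 117.63], [-171.15, -9.14], [-177.46, 177.46]. Speed limits (degrees/s): [159.86, 159.86, 180, 180, 180, 180].

INTERFACE

Orientations are given as a 3x3 rotation matrix whose columns are the frame's x, y, z axes.
In Python, from station import r gives the robot as it stands.
- The arm moves only by the shell command python3 -m jog 'ROWS'. ROWS is text: rows parted by semicolons, each of 5 numbers parted by spaces: the opening, from 0 (shut) to 1 (fully open), then the shift along the world's x, y, z in mm, then the turn about the world's z in degrees. In form: hand dx dy dz roll; .... A call has 1 to 5 rows; each row shifts and turns the commanded pose from where the row before left it; what a row does not reach is not made up. A row lasts 1/8 s, in which the tool goes at most 62.5 mm and 10.7 degrees, less where a joint would pass 70% of its speed; a pose out of reach is approached as far as the arm can. A call is refused whole if a number of a shift passes 62.5 or a number of a turn 10.7, either way. A call with a gripper value outside its range is refused whole. The fingers move at their own pace and stop on an object; the grip force is fixed at half the most. Time passes only in rows, so rows that do not move let the fingers close. It gives the time, the measured TCP pose, the force, the opening and the grip force at its end, in the units of the state.
- r.sense(): the state, without advancing time (a new reading comes with each control period).
- r.capture(name): name is "scene" or "top" or "wrist"; returns a dict with "pixels" (384x512x3 uint8, red, green, blue), "fovy" (degrees; the focal length in pixels is half the picture's height over the tangent of half this angle, whatever the lens; pixels are square), "cx", "cy" (the principal point, pixels), "origin" and "orientation" of the camera in the world; the wrist camera has in their place "T_tool_cam" (4x4, takes a point from camera to tool coordinates, whose origin is the TCP and whose axes are the flange's). Camera axes: x right, y down, z forward; pixel columns grow to the right and rows downward; lengths in m; the calibration is good to about 2 mm. A picture is of the moment at which its call begins: read the wrist's pose just before it. There is no depth.
- r.finish_job(): hands the job in; it is judged then, once.
The state is a dict: "time_s": time; "joints": joint angles; "joint_velocities": joint speeds; "effort": joint torques, N m; "tcp_pos": TCP position; "ee_rot": TCP orientation; "wrist_force": force on the tool from outside, world axes, zero at the start; "moment": the same for the moment, N m; "gripper_width": opening from 0.0 (shut) to 1.0 (fully open); "gripper_force": force on a finger pad.
Only numpy, scipy, OpenCV 4.12 (cv2) and the standard library are available. Lean on these libraries where they do the work, as an engineer would, in place of code of your own. Each camera call takes 0.05 s, during which the arm holds its last target. There are 200 camera calls.

TASK

Get the viewing place ready: first slide the white dish along the bench, without lifting it, until it is centred on the round white mark, then tip all the stone chips from the aluminium cup into the dish and stand the empty cup upright on the small round cork mat. Also put every loose slide box away in the grey filing tray, each lying flat and fully down in a pocket of its own. Leave the other things on the bench undisturbed.

Things in the scene. Friction and masses are not known exactly. Their poses are not given: they have to be found in the camera images.
- dish: round white ceramic dish, loose, about 220 g: outer diameter 152 mm at the rim and 146 mm at the foot, 36 mm high, wall 4 mm, floor 5 mm thick; origin at the centre of its underside, z up. It slides on the bench when pushed low on its side. It is to be slid (pushed, or drawn by its rim), never lifted
- mark_c (a point): centre, at bench height, of the round white mark with a thin black edge, 184 mm in diameter, flush on the bench (things slide over it freely)
- cup: plain aluminium cup without handle, loose, about 120 g empty, holding the chips: a slight cone 59 mm in outer diameter at the foot, 66 mm at the rim, 86 mm high, wall 2.5 mm, floor 4 mm; origin at the centre of its underside, z up out of the mouth. The chips slide out once it is tipped well past level (about 110 to 130 degrees from upright)
- mat_c (a point): centre, at bench height, of the round cork mat, 100 mm in diameter, flush on the bench, where the empty cup must stand
- tray: grey plastic filing tray fixed to the bench, 236 (x) x 171 (y) x 16 (z) mm, with four equal rectangular pockets, two by two; origin at the centre of its underside, x along the length of the pockets
- pocket0 (a point): centre of the floor of pocket 0 of the tray, 4 mm above the bench; the pocket is 94 (tray x) x 52.5 (tray y) mm and 12 mm deep, pocket centres are 110 mm apart along tray x and 82.5 mm along tray y; tray axes
- pocket1 (a point): centre of the floor of pocket 1 of the tray, 4 mm above the bench; the pocket is 94 (tray x) x 52.5 (tray y) mm and 12 mm deep, pocket centres are 110 mm apart along tray x and 82.5 mm along tray y; tray axes
- pocket2 (a point): centre of the floor of pocket 2 of the tray, 4 mm above the bench; the pocket is 94 (tray x) x 52.5 (tray y) mm and 12 mm deep, pocket centres are 110 mm apart along tray x and 82.5 mm along tray y; tray axes
- pocket3 (a point): centre of the floor of pocket 3 of the tray, 4 mm above the bench; the pocket is 94 (tray x) x 52.5 (tray y) mm and 12 mm deep, pocket centres are 110 mm apart along tray x and 82.5 mm along tray y; tray axes
- box0: one of 3 or 4 identical closed white slide boxes lying flat on the bench: 90 (x) x 48 (y) x 34 (z) mm, about 90 g, rigid, lid does not open; origin at the centre of its underside, x along its length, z up; either way round is right
- box1: one of 3 or 4 identical closed white slide boxes lying flat on the bench: 90 (x) x 48 (y) x 34 (z) mm, about 90 g, rigid, lid does not open; origin at the centre of its underside, x along its length, z up; either way round is right
- box2: one of 3 or 4 identical closed white slide boxes lying flat on the bench: 90 (x) x 48 (y) x 34 (z) mm, about 90 g, rigid, lid does not open; origin at the centre of its underside, x along its length, z up; either way round is right
- box3: one of 3 or 4 identical closed white slide boxes lying flat on the bench: 90 (x) x 48 (y) x 34 (z) mm, about 90 g, rigid, lid does not open; origin at the centre of its underside, x along its length, z up; either way round is right
- chip0: one of 5 to 7 stone chips that start in the cup: rounded grey-brown block 15.5 x 14 x 14.5 mm, 12 g; origin at the centre of one face, its middle lies 7 mm along its own z
- chip1: one of 5 to 7 stone chips that start in the cup: rounded grey-brown block 15.5 x 14 x 14.5 mm, 12 g; origin at the centre of one face, its middle lies 7 mm along its own z
- chip2: one of 5 to 7 stone chips that start in the cup: rounded grey-brown block 15.5 x 14 x 14.5 mm, 12 g; origin at the centre of one face, its middle lies 7 mm along its own z
- chip3: one of 5 to 7 stone chips that start in the cup: rounded grey-brown block 15.5 x 14 x 14.5 mm, 12 g; origin at the centre of one face, its middle lies 7 mm along its own z
- chip4: one of 5 to 7 stone chips that start in the cup: rounded grey-brown block 15.5 x 14 x 14.5 mm, 12 g; origin at the centre of one face, its middle lies 7 mm along its own z
- chip5: one of 5 to 7 stone chips that start in the cup: rounded grey-brown block 15.5 x 14 x 14.5 mm, 12 g; origin at the centre of one face, its middle lies 7 mm along its own z
- chip6: one of 5 to 7 stone chips that start in the cup: rounded grey-brown block 15.5 x 14 x 14.5 mm, 12 g; origin at the centre of one face, its middle lies 7 mm along its own z
- reagent: bystander: amber bottle, 48 mm in diameter, 100 mm high, loose; origin at its underside
- case: bystander: flat red case 60 x 150 x 30 mm, loose; origin at its underside
- cap: bystander: black eyepiece cap, 38 mm in diameter, 32 mm high, loose; origin at its underside
- jar: bystander: jar, 52 mm in diameter, 60 mm high, loose; origin at its underside
Mind the look-alikes: they are no part of the job. Of the things that look like the dish, take the one that is farthest to the robot's left at the start.

How it is judged:
By the outcome, as a careful person would: the job done as asked, in the order asked, and still so for the second after the job is handed in, with the robot touching nothing.
Of box0, box1, box2, box3 only 3 to 4 are there at a start; the rules pass over those that are not, and their reading is None.
Of chip4, chip5, chip6 only 1 to 3 are there at a start; the rules pass over those that are not, and their reading is None.
At some moment in a run one of box0, box1, box2, box3, dish may be knocked a few centimetres aside while the robot is not near it.
It also fails if it takes over 200 s, if anything falls off the work surface, if the arm or the gripper's body presses on something with over 40 N, if the wrist force passes 120 N, or if a joint passes its speed limit or range.

## Working session

There is one attempt and no reset: what is moved stays moved. The work goes in short steps, Python scripts to look and compute and a shell command to move; the robot and the scene stay as the last step left them, time stands still between calls to the robot, and variables do not carry over. Pictures are saved under pics/ and viewed, at most 14 in all, crops included, and the job is handed in when it is done.

```bash
ls; mkdir -p pics; python3 -m jog --help 2>&1 | head -20
python3 - <<'E'
from station import r
import cv2,numpy as np
print(r.tip_extent,[a for a in dir(r) if a[0]!='_'])
print(r.sense())
for n in("scene","top","wrist"):
    c=r.capture(n);cv2.imwrite(f"pics/{n}0.png",c["pixels"][:,:,::-1]);np.save(f"pics/{n}0.npy",c,allow_pickle=True)
    print({k:v for k,v in c.items() if k!="pixels"})
a=[cv2.imread(f"pics/{n}0.png") for n in("scene","top")]
cv2.imwrite("pics/t.png",a[1])
E
```

```text
pics
invalid input
0.008 ['PlanningError', 'capture', 'finish_job', 'sense', 'tip_extent']
{'time_s': 0.0, 'joints': array([-4.82661642e+01,  2.20880391e+01,  3.77377531e-01, -3.02637583e-02,
       -6.84129016e+01, -1.48172608e+01]), 'joint_velocities': array([ 0.02756046, -0.01535933,  0.08743501,  0.0165674 ,  0.08608466,
       -0.04115227]), 'effort': array([ 4.45041433e-04, -3.90664208e+01,  1.87411970e+01,  4.22015145e+00,
        1.10574957e-02, -2.17911652e-04]), 'tcp_pos': array([ 0.28267454, -0.5567282 ,  0.22946858]), 'ee_rot': array([[-8.91754764e-01, -4.52517733e-01, -1.06902088e-03],
       [-4.52518989e-01,  8.91752665e-01,  1.93624951e-03],
       [ 7.71149818e-05,  2.21041198e-03, -9.99997554e-01]]), 'wrist_force': array([-1.13749941, -0.23057435,  0.3036816 ]), 'moment': array([ 0.04345737, -0.02670132,  0.02063364]), 'gripper_force': 0.0, 'gripper_width': 0.9998793189394565}
{'fovy': 44.24184324928335, 'cx': 264.1515897197689, 'cy': 182.56670829438218, 'origin': array([ 0.93167339, -0.562202  ,  1.19910602]), 'orientation': array([[ 0.81115388,  0.48193909, -0.331
[... 170 characters left out ...]
6474762233725, 'origin': array([0.32035412, 0.03031186, 1.33305373]), 'orientation': array([[ 8.68786892e-05, -9.90371457e-01,  1.38435436e-01],
       [-9.99978519e-01, -9.93342697e-04, -6.47884280e-03],
       [ 6.55397481e-03, -1.38431900e-01, -9.90350269e-01]])}
{'fovy': 70.41388604083937, 'cx': 259.33698934399297, 'cy': 186.700876172074, 'T_tool_cam': array([[ 8.57815914e-04, -9.67396182e-01, -2.53266443e-01,
         6.99323774e-02],
       [ 9.99998459e-01,  4.41980157e-04,  1.69878279e-03,
         3.77321535e-04],
       [-1.53145725e-03, -2.53267510e-01,  9.67395071e-01,
        -1.54526201e-01],
       [ 0.00000000e+00,  0.00000000e+00,  0.00000000e+00,
         1.00000000e+00]])}
```

View pics/top0.png

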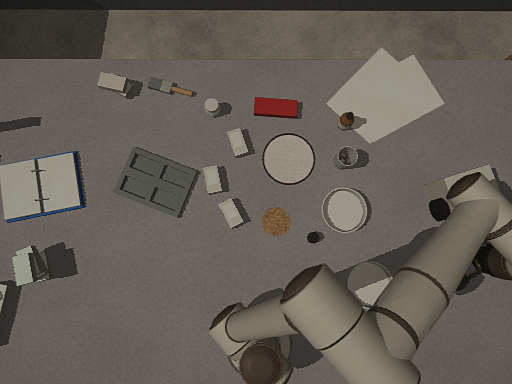

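View pics/scene0.png

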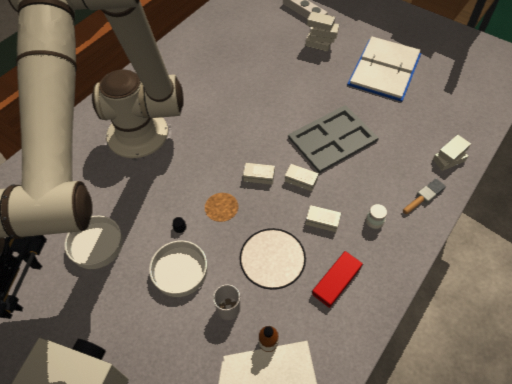

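```bash
cat > h.py <<'E'
import numpy as np,cv2
def ray(c,u,v,z,pose=None):
    h=c["pixels"].shape[0];f=h/2/np.tan(np.radians(c["fovy"]/2))
    d=np.array([(u-c["cx"])/f,(v-c["cy"])/f,1.])
    if "origin" in c: o,R=c["origin"],c["orientation"]
    else:
        p,Rt=pose;T=c["T_tool_cam"];R=Rt@T[:3,:3];o=p+Rt@T[:3,3]
    w=R@d; return (o+w*(z-o[2])/w[2])
def proj(c,P,pose=None):
    h=c["pixels"].shape[0];f=h/2/np.tan(np.radians(c["fovy"]/2))
    if "origin" in c: o,R=c["origin"],c["orientation"]
    else:
        p,Rt=pose;T=c["T_tool_cam"];R=Rt@T[:3,:3];o=p+Rt@T[:3,3]
    q=R.T@(np.array(P)-o); return np.array([c["cx"]+f*q[0]/q[2],c["cy"]+f*q[1]/q[2]])
def load(n): return np.load(f"pics/{n}.npy",allow_pickle=True).item()
def shot(r,n,name):
    s=r.sense();c=r.capture(n);c["pose"]=(s["tcp_pos"],s["ee_rot"]);np.save(f"pics/{name}.npy",c,allow_pickle=True)
    cv2.imwrite(f"pics/{name}.png",c["pixels"][:,:,::-1]);return c
E
python3 - <<'E'
from h import *
c=load("top0")
for n,u,v,z in [("dish",345,210,.036),("dish2",370,290,.036),("mark",289,158,0),("mat",276,222,0),("cuprim",346,156,.086),("tray",157,182,.016),("b",237,142,.034),("b",213,180,.034),("b",231,212,.034),("stackA",113,83,.034),("stackB",30,265,.05),("bott",347,120,.1),("case",276,107,.03),("jar",212,106,.06),("cap",313,238,.032)]:
    print(n,ray(c,u,v,z).round(3))
im=cv2.imread("pics/top0.png");s=cv2.imread("pics/scene0.png")
a=cv2.resize(im[50:290,80:380],(800,600),interpolation=cv2.INTER_CUBIC)[:, :]
b=[cv2.resize(x,(400,300),interpolation=cv2.INTER_CUBIC) for x in (im[60:120,85:165],im[235:295,0:80],s[120:180,415:495],s[0:60,270:350])]
cv2.imwrite("pics/ca.png",a);cv2.imwrite("pics/cb.png",np.vstack([np.hstack(b[:2]),np.hstack(b[2:])]))
E
```

```text
dish [ 0.434 -0.286  0.036]
dish2 [ 0.175 -0.358  0.036]
mark [ 0.617 -0.106  0.   ]
mat [ 0.396 -0.059  0.   ]
cuprim [ 0.605 -0.283  0.086]
tray [0.53  0.345 0.016]
b [0.665 0.074 0.034]
b [0.534 0.153 0.034]
b [0.427 0.092 0.034]
stackA [0.874 0.504 0.034]
stackB [0.255 0.734 0.05 ]
bott [ 0.722 -0.286  0.1  ]
case [ 0.791 -0.06   0.03 ]
jar [0.783 0.158 0.06 ]
cap [ 0.341 -0.178  0.032]
```

View pics/ca.png

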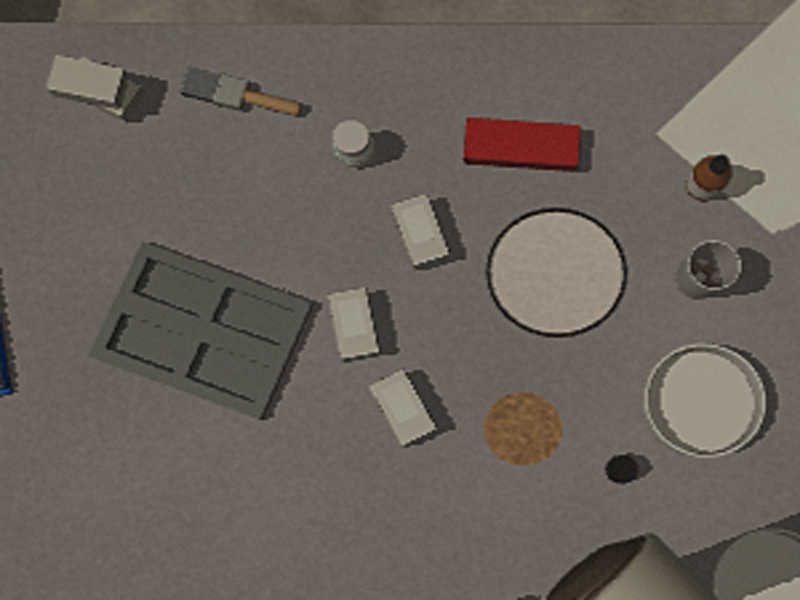

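View pics/cb.png

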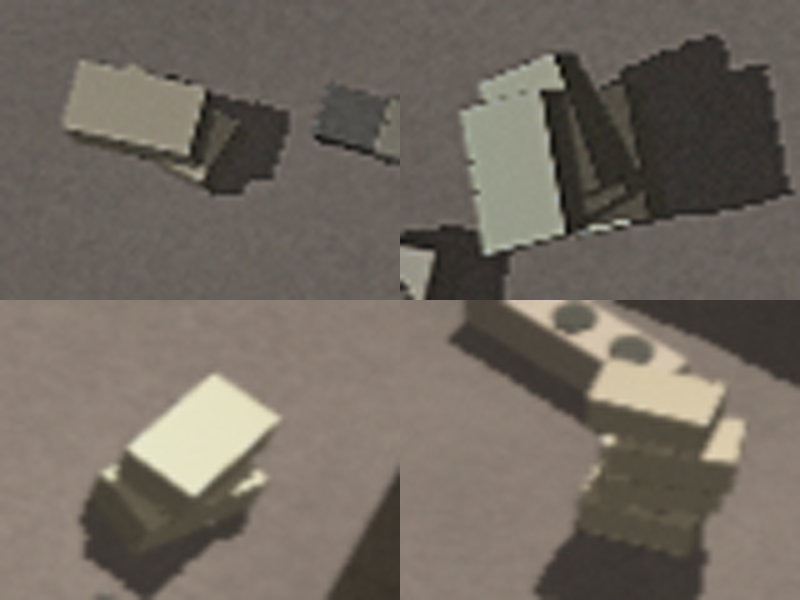

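Candidates for the dish: top pixel (345,210), and a look-alike at (370,290), half under the arm. I choose (345,210), which is farther left. Loose boxes are at (238,142), (213,180) and (232,213). The piles at (113,83) and (30,265) are plain stacked cards, not slide boxes. The crop confirms the dish and the labelled boxes.

```bash
python3 -m jog '1 13 45 0 10.5; 1 13 45 0 10.5; 1 13 45 0 10.5; 1 13 45 0 10.5; 1 13 45 0 10.5'; python3 -m jog '1 12 46 0 10.5; 1 0 0 0 0; 1 0 0 0 0'
python3 - <<'E'
from station import r
from h import *
w=shot(r,"wrist","w1");t=shot(r,"top","t1")
cv2.imwrite("pics/v1.png",np.hstack([cv2.imread("pics/w1.png"),cv2.imread("pics/t1.png")])[:, :])
im=cv2.imread("pics/v1.png");cv2.imwrite("pics/v1.png",cv2.resize(im,(800,300)))
E
```

```text
time_s: 0.78
tcp_pos: [0.348, -0.3307, 0.2304]
ee_rot: [[-0.178, -0.984, -0.0], [-0.984, 0.178, 0.0], [-0.0, 0.0, -1.0]]
wrist_force: [0.8, -0.1, 0.1]
gripper_width: 1.004
gripper_force: 0.0
time_s: 1.15
tcp_pos: [0.36, -0.2863, 0.2306]
ee_rot: [[-0.002, -1.0, 0.0], [-1.0, 0.002, -0.0], [0.0, -0.0, -1.0]]
wrist_force: [1.0, -1.0, 0.3]
gripper_width: 0.997
gripper_force: 0.0
```

View pics/v1.png

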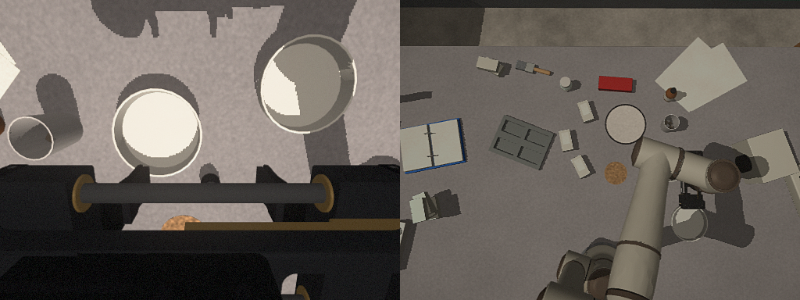

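```bash
cat >> h.py <<'E'
def fitcirc(c,mask_pts,z,R=None):
    P=np.array([ray(c,u,v,z,c.get("pose"))[:2] for u,v in mask_pts])
    from scipy.optimize import least_squares
    f=(lambda p:np.hypot(*(P-p[:2]).T)-p[2]) if R is None else (lambda p:np.hypot(*(P-p[:2]).T)-R)
    s=least_squares(f,[*P.mean(0),R or .07],loss="soft_l1",f_scale=.002)
    return s.x,np.abs(f(s.x)).mean()
def bench(c):
    h=cv2.cvtColor(c["pixels"],cv2.COLOR_RGB2HSV);return h
E
python3 - <<'E'
from h import *
# dish: wrist view, outer rim = radial search for bright ring
def ring(c,ctr,z,r0,r1,pick):
    out=[]
    g=cv2.GaussianBlur(cv2.cvtColor(c["pixels"],cv2.COLOR_RGB2GRAY),(3,3),0).astype(float)
    rr=np.arange(r0,r1,.0005)
    for a in np.radians(range(0,360,5)):
        px=np.array([proj(c,[ctr[0]+q*np.cos(a),ctr[1]+q*np.sin(a),z],c.get("pose")) for q in rr])
        if (px<2).any() or (px[:,0]>508).any() or (px[:,1]>205).any() and "T_tool_cam" in c: continue
        v=cv2.remap(g.astype(np.float32),px[:,0].astype(np.float32)[None],px[:,1].astype(np.float32)[None],1)[0]
        d=np.diff(v); i=d.argmin() if pick=="fall" else d.argmax()
        if abs(d[i])>6: out.append(px[i])
    return out
w=load("w1");c0=ray(w,200,168,.036,w["pose"]);print("guess",c0)
for k in range(2):
    p=ring(w,c0,.036,.060,.09,"fall");s,e=fitcirc(w,p,.036);c0=s;print("dish wrist",s,e,len(p))
t=load("top0");c0=ray(t,345,210,.036)
for k in range(2):
    p=ring(t,c0,.036,.066,.085,"fall");s,e=fitcirc(t,p,.036);c0=s;print("dish top",s,e,len(p))
for n in("top0","t1"):
    t=load(n);m0=ray(t,289,158,0)
    for k in range(2):
        p=ring(t,m0,0,.075,.092,"fall");s,e=fitcirc(t,p,0);m0=s;print("mark",s,e,len(p))
E
```

```text
guess [ 0.4359898  -0.28870476  0.036     ]
dish wrist [ 0.4358329  -0.28343554  0.07459023] 0.0011702006289844996 49
dish wrist [ 0.43568337 -0.28310554  0.07477583] 0.0011748424196889931 49
dish top [ 0.43490902 -0.29008309  0.0685705 ] 0.0014454335247739436 25
dish top [ 0.43486144 -0.29054825  0.06780897] 0.0010674184823317669 26
mark [ 0.61611639 -0.10348911  0.08484426] 0.0006168021584534346 72
mark [ 0.61591259 -0.10359658  0.08499099] 0.000646083056546908 71
mark [ 0.61605191 -0.10345112  0.08484944] 0.0006469949529697336 72
mark [ 0.61612755 -0.10372108  0.08504928] 0.0008058623111834792 72
```

```bash
python3 -m jog '1 2 3 -55 0; 1 0 0 -55 0; 1 0 0 -50 0; 1 0 0 -50 0; 1 0 0 0 0'; python3 -m jog '0 0 0 0 0; 0 0 0 0 0; 0 0 0 0 0; 0 0 0 0 0; 0 0 0 0 0'
```

```text
time_s: 1.88
tcp_pos: [0.36, -0.2836, 0.018]
ee_rot: [[-0.004, -1.0, -0.007], [-1.0, 0.004, 0.002], [-0.002, 0.007, -1.0]]
wrist_force: [-0.0, -0.4, 0.3]
gripper_width: 0.997
gripper_force: 0.0
time_s: 2.5
tcp_pos: [0.3621, -0.2832, 0.0209]
ee_rot: [[-0.001, -1.0, 0.001], [-1.0, 0.001, -0.0], [0.0, -0.001, -1.0]]
wrist_force: [0.1, 0.5, -0.6]
gripper_width: 0.511
gripper_force: 0.0
```

```bash
python3 -m jog '0 0 0 0 0; 0 0 0 0 0; 0 0 0 0 0; 0 0 0 0 0; 0 0 0 0 0';python3 -m jog '0 0 0 0 0; 0 0 0 0 0'
```

```text
time_s: 3.12
tcp_pos: [0.3626, -0.2838, 0.0209]
ee_rot: [[-0.002, -1.0, 0.002], [-1.0, 0.002, -0.001], [0.001, -0.002, -1.0]]
wrist_force: [-0.8, -2.3, 3.4]
gripper_width: 0.058
gripper_force: 29.2
time_s: 3.38
tcp_pos: [0.3626, -0.2836, 0.0209]
ee_rot: [[-0.002, -1.0, 0.002], [-1.0, 0.002, -0.001], [0.001, -0.002, -1.0]]
wrist_force: [-0.9, -2.5, 2.5]
gripper_width: 0.06
gripper_force: 29.2
```

```bash
python3 -m jog '0 11 21 0 0; 0 11 21 0 0; 0 11 22 0 0; 0 12 22 0 0; 0 22 15.5 0 0'; python3 -m jog '0 23 15.5 0 0; 0 23 16 0 0; 0 22 16 0 0; 0 23 15.5 0 0; 0 22 15.5 0 0';python3 -m jog '0 0 0 0 0; 1 0 0 0 0; 1 0 0 0 0; 1 0 0 0 0; 1 0 0 0 0'; python3 -m jog '1 0 0 0 0; 1 0 0 50 0; 1 0 0 60 0; 1 -40 0 60 0; 1 -40 0 40 0'
python3 - <<'E'
from station import r
from h import *
t=shot(r,"top","t2");shot(r,"wrist","w2");s=shot(r,"scene","s2")
cv2.imwrite("pics/v2.png",np.vstack([np.hstack([cv2.imread(f"pics/{n}.png")[::1] for n in("w2","s2")])]))
im=cv2.imread("pics/v2.png");cv2.imwrite("pics/v2.png",cv2.resize(im,(800,300)))
E
```

```text
time_s: 4.0
tcp_pos: [0.4266, -0.181, 0.0205]
ee_rot: [[-0.002, -1.0, -0.005], [-1.0, 0.002, 0.0], [-0.0, 0.005, -1.0]]
wrist_force: [-2.6, -2.8, 4.6]
gripper_width: 0.052
gripper_force: 29.1
time_s: 4.62
tcp_pos: [0.5407, -0.1031, 0.0205]
ee_rot: [[-0.001, -1.0, -0.004], [-1.0, 0.001, -0.001], [0.001, 0.004, -1.0]]
wrist_force: [-3.1, -2.9, 6.5]
gripper_width: 0.058
gripper_force: 29.1
time_s: 5.25
tcp_pos: [0.5411, -0.1035, 0.0203]
ee_rot: [[-0.002, -1.0, -0.001], [-1.0, 0.002, -0.0], [0.0, 0.001, -1.0]]
wrist_force: [0.1, 0.2, 0.6]
gripper_width: 0.424
gripper_force: 0.0
time_s: 5.88
tcp_pos: [0.467, -0.1033, 0.2247]
ee_rot: [[-0.001, -1.0, 0.002], [-1.0, 0.001, 0.0], [-0.0, -0.002, -1.0]]
wrist_force: [1.2, -0.1, 1.2]
gripper_width: 0.966
gripper_force: 0.0
```

View pics/v2.png

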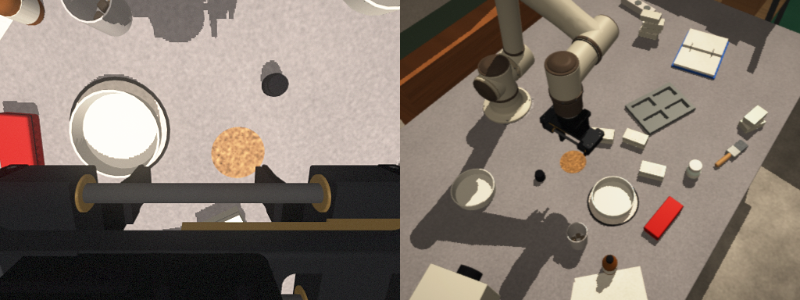

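```bash
cat >> h.py <<'E'
def ring(c,ctr,z,r0,r1,pick,vmax=383):
    out=[];g=cv2.GaussianBlur(cv2.cvtColor(c["pixels"],cv2.COLOR_RGB2GRAY),(3,3),0).astype(np.float32)
    rr=np.arange(r0,r1,.0005)
    for a in np.radians(range(0,360,5)):
        px=np.array([proj(c,[ctr[0]+q*np.cos(a),ctr[1]+q*np.sin(a),z],c.get("pose")) for q in rr]).astype(np.float32)
        if (px<2).any() or (px[:,0]>508).any() or (px[:,1]>vmax).any(): continue
        v=cv2.remap(g,px[:,0][None],px[:,1][None],1)[0];d=np.diff(v); i=d.argmin() if pick=="fall" else d.argmax()
        if abs(d[i])>6: out.append(px[i])
    return out
def dish(c,ctr,vmax=383):
    for k in range(3):
        p=ring(c,ctr,.036,.066,.084,"fall",vmax);s,e=fitcirc(c,p,.036);ctr=s
    return s.round(4),round(e,4),len(p)
E
python3 - <<'E'
from h import *
m=[.616,-.1036]
for n,v in(("w2",205),("s2",383),("t2",383)):print(n,dish(load(n),m,v))
for n in("s2",):
    c=load(n);p=ring(c,m,0,.08,.096,"fall");print("mark",n,fitcirc(c,p,0),len(p))
c=load("t2");print(dish(c,m))
E
```

```text
w2 (array([ 0.6131, -0.0976,  0.0761]), np.float64(0.0013), 49)
s2 (array([ 0.6121, -0.097 ,  0.0771]), np.float64(0.0016), 40)
t2 (array([ 0.6109, -0.0983,  0.0801]), np.float64(0.0008), 27)
mark s2 (array([ 0.61623666, -0.10343805,  0.08603947]), np.float64(0.0005577318642004056)) 43
(array([ 0.6109, -0.0983,  0.0801]), np.float64(0.0008), 27)
```

```bash
python3 -m jog '1 36 3 -50 0; 1 36 3 -50 0; 1 0 0 -50 0; 1 0 0 -54 0; 0.4 0 0 0 0'; python3 -m jog '0 0 0 0 0; 0 0 0 0 0; 0 0 0 0 0; 0 0 0 0 0; 0 0 0 0 0';python3 -m jog '0 0 0 0 0; 0 0 0 0 0; 0 0 0 0 0; 0 0 0 0 0; 0 0 0 0 0'; python3 -m jog '0 2 -3 0 0; 0 2 -3 0 0; 0 0 0 0 0; 1 0 0 0 0; 1 0 0 0 0';python3 -m jog '1 0 0 0 0; 1 0 0 0 0; 1 0 0 0 0; 1 0 0 60 0; 1 0 0 60 0';python3 -m jog '1 -30 0 60 0; 1 -30 0 20 0; 1 0 0 0 0'
python3 - <<'E'
from station import r
from h import *
m=[.616,-.1036]
for n,v,k in(("w3",205,"wrist"),("s3",383,"scene"),("t3",383,"top")):
    c=shot(r,k,n);print(n,dish(c,m,v))
E
```

```text
time_s: 6.65
tcp_pos: [0.539, -0.0973, 0.0154]
ee_rot: [[-0.001, -1.0, -0.004], [-1.0, 0.001, -0.001], [0.001, 0.004, -1.0]]
wrist_force: [0.1, 0.3, -0.4]
gripper_width: 0.946
gripper_force: 0.0
time_s: 7.28
tcp_pos: [0.5393, -0.0973, 0.0188]
ee_rot: [[-0.001, -1.0, 0.0], [-1.0, 0.001, 0.0], [-0.0, -0.0, -1.0]]
wrist_force: [-0.2, -0.3, -0.2]
gripper_width: 0.402
gripper_force: 0.0
time_s: 7.9
tcp_pos: [0.5397, -0.0973, 0.0191]
ee_rot: [[-0.001, -1.0, 0.001], [-1.0, 0.001, 0.0], [-0.0, -0.001, -1.0]]
wrist_force: [-1.5, -0.3, 2.8]
gripper_width: 0.057
gripper_force: 29.6
time_s: 8.52
tcp_pos: [0.5429, -0.1033, 0.018]
ee_rot: [[-0.002, -1.0, -0.001], [-1.0, 0.002, -0.0], [0.0, 0.001, -1.0]]
wrist_force: [-0.5, 0.3, -0.4]
gripper_width: 0.207
gripper_force: 0.0
time_s: 9.15
tcp_pos: [0.5428, -0.1033, 0.1393]
ee_rot: [[-0.001, -1.0, -0.002], [-1.0, 0.001, -0.0], [0.0, 0.002, -1.0]]
wrist_force: [1.0, -0.2, -0.1]
gripper_width: 0.77
gripper_force: 0.0
time_s: 9.52
tcp_pos: [0.4847, -0.1032, 0.2169]
ee_rot: [[-0.001, -1.0, 0.005], [-1.0, 0.001, 0.001], [-0.001, -0.005, -1.0]]
wrist_force: [0.7, -0.3, -0.7]
gripper_width: 0.987
gripper_force: 0.0
w3 (array([ 0.6128, -0.101 ,  0.076 ]), np.float64(0.0011), 49)
s3 (array([ 0.6135, -0.1008,  0.0773]), np.float64(0.0014), 40)
t3 (array([ 0.6114, -0.0994,  0.0798]), np.float64(0.0007), 26)
```

Run:
```python
from station import r
from h import *
print(r.sense()["joints"].round(1),r.sense()["tcp_pos"].round(4))
for n in("top0","s3","t3"):
    c=load(n);ctr=[.604,-.283]
    for k in range(2):
        p=ring(c,ctr,.086,.025,.042,"fall");s,e=fitcirc(c,p,.086);ctr=s
    print("cup",n,s,e,len(p))
c=load("top0")
hsv=cv2.cvtColor(c["pixels"],cv2.COLOR_RGB2HSV)
g=c["pixels"][140:225,105:210].astype(int)
m=((g[...,0]-g[...,2]<2)&(g.sum(2)>60)).astype(np.uint8)  # grey, less red than bench
m=cv2.morphologyEx(m,cv2.MORPH_CLOSE,np.ones((5,5)));m=cv2.morphologyEx(m,cv2.MORPH_OPEN,np.ones((5,5)))
cs=max(cv2.findContours(m,0,2)[0],key=cv2.contourArea)
P=np.array([ray(c,105+q[0][0],140+q[0][1],.016)[:2] for q in cs]).astype(np.float32)
(ct,sz,an)=cv2.minAreaRect(P);b=cv2.boxPoints((ct,sz,an));print("tray",ct,sz,an);print(b)
print(c["pixels"][150,120],c["pixels"][182,157])
# boxes
for name in("top0","s3"):
  c=load(name);pix=c["pixels"].astype(int)
  for bx in([.665,.074],[.534,.153],[.427,.092]):
    u,v=proj(c,[*bx,.034]).astype(int);w=pix[v-25:v+26,u-25:u+26]
    m=(w.min(2)>150).astype(np.uint8) if name=="top0" else (w.min(2)>170).astype(np.uint8)
    cs=max(cv2.findContours(m,0,2)[0],key=cv2.contourArea)
    P=np.array([ray(c,u-25+q[0][0],v-25+q[0][1],.034)[:2] for q in cs]).astype(np.float32)
    (ct,sz,an)=cv2.minAreaRect(P);b=cv2.boxPoints((ct,sz,an));e=max((b[1]-b[0],b[2]-b[1]),key=np.linalg.norm)
    print(name,np.round(ct,4),np.round(sz,3),"long ang",round(float(np.degrees(np.arctan2(e[1],e[0]))%180),1))
```

```text
[  6.8  10.3 -18.6  -0.  -61.1  -6.9] [ 0.4854 -0.1032  0.2138]h.py:23: RuntimeWarning: Mean of empty slice.
  s=least_squares(f,[*P.mean(0),R or .07],loss="soft_l1",f_scale=.002)
  ret = ret.dtype.type(ret / rcount)
Traceback (most recent call last):
  File "h.py", line 23, in fitcirc
    s=least_squares(f,[*P.mean(0),R or .07],loss="soft_l1",f_scale=.002)
                      ^^^^^^^^^^^^^^^^^^^^^
TypeError: Value after * must be an iterable, not numpy.float64
```

```bash
sed -i 's/abs(d\[i\])>6/abs(d[i])>thr/; s/def ring(c,ctr,z,r0,r1,pick,vmax=383)/def ring(c,ctr,z,r0,r1,pick,vmax=383,thr=6)/' h.py
cat > m.py <<'E'
from h import *
for n in("top0","s3","t3"):
    c=load(n);ctr=[.604,-.283]
    for k in range(2):
        p=ring(c,ctr,.086,.025,.042,"fall",thr=2);s,e=fitcirc(c,p,.086,.033);ctr=s
    print("cup",n,s,e,len(p))
def tray(c):
    u0,v0=[int(q) for q in proj(c,[.53,.345,.016])];W=70
    g=c["pixels"][v0-W:v0+W,u0-W:u0+W].astype(int)
    m=((g[...,0]-g[...,2]<2)&(g.sum(2)>60)).astype(np.uint8)
    m=cv2.morphologyEx(m,cv2.MORPH_CLOSE,np.ones((5,5)));m=cv2.morphologyEx(m,cv2.MORPH_OPEN,np.ones((5,5)))
    cs=max(cv2.findContours(m,0,2)[0],key=cv2.contourArea)
    P=np.array([ray(c,u0-W+q[0][0],v0-W+q[0][1],.016)[:2] for q in cs]).astype(np.float32)
    (ct,sz,an)=cv2.minAreaRect(P);print("tray",ct,sz,an);print(cv2.boxPoints((ct,sz,an)).round(3).tolist())
def boxes(c,guess,th):
  pix=c["pixels"].astype(int)
  for bx in guess:
    u,v=proj(c,[*bx,.034]).astype(int);w=pix[v-25:v+26,u-25:u+26]
    cs=max(cv2.findContours((w.min(2)>th).astype(np.uint8),0,2)[0],key=cv2.contourArea)
    P=np.array([ray(c,u-25+q[0][0],v-25+q[0][1],.034)[:2] for q in cs]).astype(np.float32)
    (ct,sz,an)=cv2.minAreaRect(P);b=cv2.boxPoints((ct,sz,an));e=max((b[1]-b[0],b[2]-b[1]),key=np.linalg.norm)
    print("box",np.round(ct,4),np.round(sz,3),"long ang",round(float(np.degrees(np.arctan2(e[1],e[0]))%180),1))
if __name__=="__main__":
    G=([.665,.074],[.534,.153],[.427,.092])
    for n in("top0","s3"):tray(load(n))
    for n in ("top0","s3"):
        for th in(130,150,170):
            try:boxes(load(n),G,th)
            except Exception as e:print(n,th,e)
E
python3 m.py
```

```text
cup top0 [ 0.60507693 -0.28650726  0.033     ] 0.0009400434386261764 35
cup s3 [ 0.60882202 -0.28865605  0.033     ] 0.000986939833983727 35
cup t3 [ 0.60635603 -0.28675226  0.033     ] 0.0017283406511981216 26Traceback (most recent call last):
  File "m.py", line 25, in <module>
    for n in("top0","s3"):tray(load(n))
                          ~~~~^^^^^^^^^
  File "m.py", line 12, in tray
    cs=max(cv2.findContours(m,0,2)[0],key=cv2.contourArea)
ValueError: max() iterable argument is empty
```

Run:
```python
from h import *
for n in("top0","s3"):
    c=load(n)
    for P in([.53,.345,.016],[.46,.345,.016],[.60,.24,.016],[.40,.30,0],[.35,.2,0],[.63,.18,0]):
        u,v=proj(c,P).astype(int);print(n,P,(u,v),np.median(c["pixels"][v-2:v+3,u-2:u+3].reshape(-1,3),0))
```

```text
top0 [0.53, 0.345, 0.016] (np.int64(156), np.int64(182)) [84. 83. 76.]
top0 [0.46, 0.345, 0.016] (np.int64(156), np.int64(202)) [84. 84. 78.]
top0 [0.6, 0.24, 0.016] (np.int64(188), np.int64(161)) [108. 101.  96.]
top0 [0.4, 0.3, 0] (np.int64(170), np.int64(220)) [109. 102.  97.]
top0 [0.35, 0.2, 0] (np.int64(199), np.int64(235)) [107. 101.  95.]
top0 [0.63, 0.18, 0] (np.int64(206), np.int64(154)) [107.  99.  94.]
s3 [0.53, 0.345, 0.016] (np.int64(330), np.int64(136)) [147. 142. 127.]
s3 [0.46, 0.345, 0.016] (np.int64(312), np.int64(127)) [72. 69. 62.]
s3 [0.6, 0.24, 0.016] (np.int64(332), np.int64(168)) [153. 138. 128.]
s3 [0.4, 0.3, 0] (np.int64(289), np.int64(130)) [165. 150. 139.]
s3 [0.35, 0.2, 0] (np.int64(259), np.int64(143)) [160. 147. 135.]
s3 [0.63, 0.18, 0] (np.int64(330), np.int64(189)) [162. 148. 136.]
```

```bash
python3 - <<'E'
s=open("m.py").read()
s=s.replace('g=c["pixels"][v0-W:v0+W,u0-W:u0+W].astype(int)','g=cv2.medianBlur(c["pixels"],5)[v0-W:v0+W,u0-W:u0+W].astype(int);k=g[...,0]/np.maximum(g[...,1],1)')
s=s.replace('((g[...,0]-g[...,2]<2)&(g.sum(2)>60))','(k<lim)').replace("def tray(c):","def tray(c,lim=1.045):").replace(" lim)"," lim)")
s=s.replace('for n in("top0","s3","t3"):\n','for n in():\n',1)
open("m.py","w").write(s)
E
python3 m.py
```

```text
tray (0.5330877304077148, 0.3496416211128235) (0.24340508878231049, 0.17700645327568054) 68.50836181640625
[[0.4059999883174896, 0.26899999380111694], [0.5709999799728394, 0.20399999618530273], [0.6600000262260437, 0.4300000071525574], [0.4950000047683716, 0.4950000047683716]]
tray (0.523691713809967, 0.30807650089263916) (0.33251768350601196, 0.1906878799200058) 73.1256332397461
[[0.3840000033378601, 0.1770000010728836], [0.5669999718666077, 0.12099999934434891], [0.6629999876022339, 0.4399999976158142], [0.48100000619888306, 0.4950000047683716]]
box [0.6761 0.0725] [0.051 0.038] long ang 19.0
box [0.5469 0.1548] [0.051 0.038] long ang 12.0
box [0.4344 0.0945] [0.052 0.037] long ang 30.1
box [0.6234 0.0667] [0. 0.] long ang 0.0
box [0.4501 0.1323] [0. 0.] long ang 0.0
box [0.3904 0.0656] [0. 0.] long ang 0.0
top0 170 max() iterable argument is empty
box [0.6639 0.0783] [0.147 0.169] long ang 123.6
box [0.5216 0.1517] [0.129 0.184] long ang 125.1
box [0.4385 0.1064] [0.116 0.186] long ang 125.4
box [0.6683 0.0738] [0.092 0.048] long ang 19.3
box [0.5382 0.1575] [0.091 0.05 ] long ang 11.4
box [0.4323 0.0986] [0.075 0.046] long ang 28.0
box [0.6683 0.0734] [0.091 0.047] long ang 19.3
box [0.5391 0.1569] [0.09  0.047] long ang 11.8
box [0.4324 0.098 ] [0.074 0.045] long ang 28.0
```

```bash
python3 -m jog '1 17 -26 0 9.8; 1 17 -26 0 9.8; 1 17 -26 0 9.8; 1 17 -26 0 9.8; 1 17 -26 0 9.8';python3 -m jog '1 18 -27 0 9.8; 1 18 -27 0 9.7; 1 0 0 0 0; 1 0 0 0 0'
python3 - <<'E'
from station import r
from h import *
w=shot(r,"wrist","w4")
E
```

```text
time_s: 10.3
tcp_pos: [0.5711, -0.2342, 0.2121]
ee_rot: [[0.757, -0.653, -0.003], [-0.653, -0.757, 0.001], [-0.003, 0.002, -1.0]]
wrist_force: [-0.3, 0.6, 1.0]
gripper_width: 1.0
gripper_force: 0.0
time_s: 10.8
tcp_pos: [0.6061, -0.287, 0.2125]
ee_rot: [[0.929, -0.369, -0.003], [-0.369, -0.929, 0.001], [-0.003, 0.0, -1.0]]
wrist_force: [-0.1, 0.1, 0.4]
gripper_width: 1.0
gripper_force: 0.0
```

View pics/w4.png

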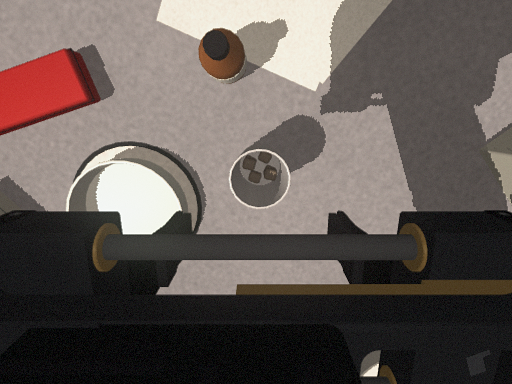

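Run:
```python
from h import *
c=load("w4");m=cv2.cvtColor(c["pixels"],cv2.COLOR_RGB2GRAY)[140:215,220:300]
p=ray(c,260,179,.086,c["pose"]);ctr=p[:2];print(ctr)
for k in range(3):
    q=ring(c,ctr,.086,.024,.04,"fall",208,2);s,e=fitcirc(c,q,.086,.033);ctr=s
print(s,e,len(q),dish(c,[.613,-.101],205))
```

```text
[ 0.60771557 -0.28873987]
[ 0.60724645 -0.2876108   0.033     ] 0.0004228807478328421 57 (array([ 0.6133, -0.1022,  0.0753]), np.float64(0.0015), 30)
```

```bash
python3 -m jog '1 1 -0.5 -50 0; 1 0 0 -50 0; 1 0 0 -40 0; 1 0 0 -28 0; 0.7 0 0 0 0';python3 -m jog '0.5 0 0 0 0; 0.5 0 0 0 0; 0.5 0 0 0 0; 0.5 0 0 0 0'
```

```text
time_s: 11.48
tcp_pos: [0.6054, -0.2865, 0.0441]
ee_rot: [[0.93, -0.368, -0.006], [-0.368, -0.93, 0.002], [-0.006, 0.001, -1.0]]
wrist_force: [-0.2, -1.5, -0.7]
gripper_width: 0.948
gripper_force: 0.0
time_s: 11.98
tcp_pos: [0.6085, -0.288, 0.0486]
ee_rot: [[0.93, -0.367, 0.003], [-0.367, -0.93, -0.001], [0.004, -0.0, -1.0]]
wrist_force: [-0.6, 0.8, 6.0]
gripper_width: 0.743
gripper_force: 30.0
```

```bash
python3 -m jog '0.5 0 0 30 0; 0.5 0 0 40 0; 0.5 0 0 40 0; 0.5 -16 45 20 0; 0.5 -16 45 0 0';python3 -m jog '0.5 -16 46 0 0; 0.5 -16 46 0 0; 0.5 -16 46 0 0; 0.5 -16 46 0 0; 0.5 -16 46 0 0'; python3 -m jog '0.5 -16 46 0 0; 0.5 -16 46 0 0; 0.5 -16 46 0 0; 0.5 -16 46 0 0; 0.5 -16 45 0 0'; python3 -m jog '0.5 -16 45 0 0; 0.5 -17 40 0 0; 0.5 0 0 0 0;0.5 0 0 0 0'
python3 - <<'E'
from station import r
from h import *
w=shot(r,"wrist","w5");t=shot(r,"top","t5");s=shot(r,"scene","s5")
cv2.imwrite("pics/v5.png",cv2.resize(np.hstack([cv2.imread("pics/w5.png"),cv2.imread("pics/s5.png")]),(800,300)))
E
```

```text
time_s: 12.6
tcp_pos: [0.5755, -0.1971, 0.1779]
ee_rot: [[0.929, -0.369, 0.004], [-0.369, -0.929, 0.0], [0.003, -0.001, -1.0]]
wrist_force: [1.4, 1.0, -2.5]
gripper_width: 0.744
gripper_force: 30.0
time_s: 13.22
tcp_pos: [0.494, 0.0335, 0.1761]
ee_rot: [[0.93, -0.369, -0.001], [-0.369, -0.93, 0.0], [-0.001, -0.0, -1.0]]
wrist_force: [0.8, 0.0, -2.9]
gripper_width: 0.742
gripper_force: 30.0
time_s: 13.85
tcp_pos: [0.4141, 0.2623, 0.1761]
ee_rot: [[0.93, -0.368, -0.001], [-0.368, -0.93, -0.0], [-0.001, 0.0, -1.0]]
wrist_force: [-0.1, -0.5, -1.5]
gripper_width: 0.741
gripper_force: 30.0
time_s: 14.35
tcp_pos: [0.3818, 0.3456, 0.1759]
ee_rot: [[0.93, -0.368, -0.001], [-0.368, -0.93, -0.001], [-0.001, 0.002, -1.0]]
wrist_force: [0.8, -0.7, -1.8]
gripper_width: 0.745
gripper_force: 30.0
```

View pics/v5.png

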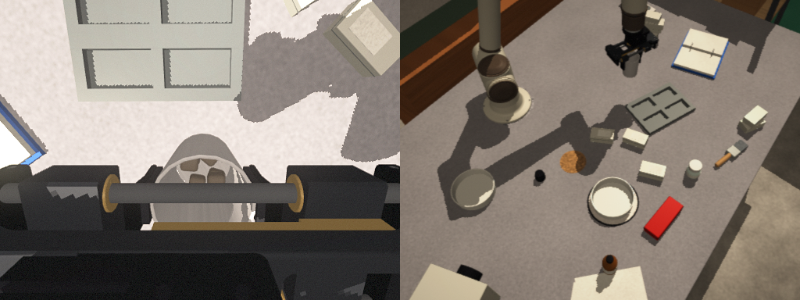

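Run:
```python
from h import *
c=load("w5");g=cv2.medianBlur(c["pixels"],5).astype(int)
for P in((130,10),(130,120),(60,150),(370,30)):print(P,g[P[1],P[0]])
k=(g[...,0]/np.maximum(g[...,1],1)<1.03)&(g[...,0]>90)
k=k.astype(np.uint8);k[135:]=0;k[:,330:]=0
k=cv2.morphologyEx(k,cv2.MORPH_OPEN,np.ones((7,7)))
for u in range(110,300,30):
    col=np.where(k[:,u])[0];print(u,col.max() if len(col) else None, ray(c,u,col.max()+.5,.016,c["pose"]).round(4) if len(col) else "")
for v in (40,80,120):
    row=np.where(k[v])[0];print(v,row.min(),row.max(),ray(c,row.min(),v,.016,c["pose"]).round(4),ray(c,row.max(),v,.016,c["pose"]).round(4))
```

```text
(130, 10) [188 186 174]
(130, 120) [214 210 197]
(60, 150) [234 224 219]
(370, 30) [242 233 227]
110 129 [0.4921 0.4832 0.016 ]
140 129 [0.4797 0.4516 0.016 ]
170 129 [0.4672 0.4201 0.016 ]
200 128 [0.4558 0.388  0.016 ]
230 128 [0.4433 0.3565 0.016 ]
260 128 [0.4309 0.3249 0.016 ]
290 128 [0.4184 0.2933 0.016 ]
40 87 311 [0.5815 0.4599 0.016 ] [0.4956 0.2421 0.016 ]
80 93 310 [0.545  0.4742 0.016 ] [0.4588 0.2557 0.016 ]
120 99 307 [0.5058 0.4895 0.016 ] [0.4202 0.2724 0.016 ]
```

```bash
python3 -m jog '0.5 0 0 -40 0; 0.5 0 0 -40 0; 0.5 0 0 -30 0; 0.5 0 0 -13 0; 0.5 0 0 0 0'; python3 -m jog '0.5 9 -3.5 0 0; 0.5 9 -3.5 0 0; 0.5 3.4 -1.4 0 0; 0.5 0 0 0 0'; python3 -m jog '0.5 6.2 -2.4 3.5 0; 0.5 6.3 -2.5 2.6 0; 0.5 6.8 -2.6 1.7 0; 0.5 6.8 -2.7 0.8 0; 0.5 0 0 0 0'
```

```text
time_s: 15.12
tcp_pos: [0.3826, 0.3457, 0.0532]
ee_rot: [[0.93, -0.368, -0.0], [-0.368, -0.93, -0.001], [0.0, 0.001, -1.0]]
wrist_force: [-0.2, -0.9, -2.0]
gripper_width: 0.744
gripper_force: 30.0
time_s: 15.62
tcp_pos: [0.4042, 0.3377, 0.0537]
ee_rot: [[0.93, -0.369, 0.0], [-0.369, -0.93, 0.001], [0.0, -0.001, -1.0]]
wrist_force: [0.1, 0.2, -1.7]
gripper_width: 0.743
gripper_force: 30.0
time_s: 16.25
tcp_pos: [0.4298, 0.3271, 0.0619]
ee_rot: [[0.93, -0.369, -0.001], [-0.369, -0.93, -0.001], [-0.001, 0.001, -1.0]]
wrist_force: [-3.9, 0.6, -1.8]
gripper_width: 0.742
gripper_force: 30.0
```

```bash
python3 -m jog '0.5 6.8 -2.7 -0.3 0; 0.5 6.9 -2.7 -1.1 0; 0.5 6.6 -2.6 -2.1 0; 0.5 6.3 -2.5 -3.1 0; 0.5 0 0 0 0'; python3 -m jog '0.5 5.8 -2.3 -3.9 0; 0.5 5.4 -2.1 -4.7 0; 0.5 4.7 -1.8 -5.4 0; 0.5 4 -1.6 -6 0; 0.5 0 0 0 0'
python3 - <<'E'
from station import r
from h import *
w=shot(r,"wrist","w6");s=shot(r,"scene","s6")
cv2.imwrite("pics/v6.png",np.hstack([cv2.imread("pics/w6.png")[60:360,56:456],cv2.resize(cv2.imread("pics/s6.png")[15:165,230:430],(400,300),interpolation=2)]))
E
```

```text
time_s: 16.88
tcp_pos: [0.4588, 0.3186, 0.0567]
ee_rot: [[0.93, -0.368, 0.004], [-0.368, -0.93, 0.004], [0.003, -0.005, -1.0]]
wrist_force: [-1.7, 2.2, 4.1]
gripper_width: 0.728
gripper_force: 30.0
time_s: 17.5
tcp_pos: [0.4785, 0.3103, 0.0364]
ee_rot: [[0.93, -0.368, 0.004], [-0.368, -0.93, 0.003], [0.003, -0.004, -1.0]]
wrist_force: [1.1, 0.9, 4.4]
gripper_width: 0.73
gripper_force: 30.0
```

View pics/v6.png

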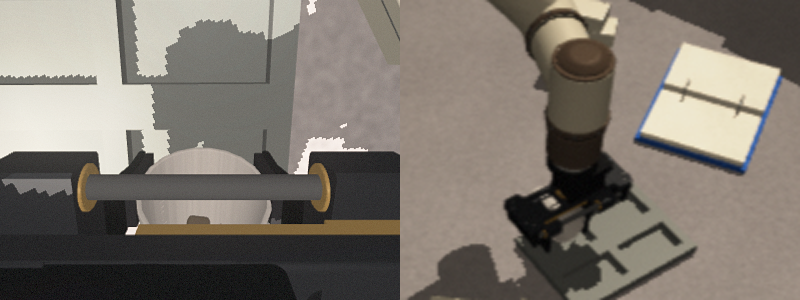

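Run:
```python
from h import *
c=load("w6");P=c["pose"][0]+np.array([0,0,.011]);n=np.array([.9305,-.366,0])
for th in range(30,131,10):
    a=np.radians(th);ax=np.array([np.sin(a)*n[0],np.sin(a)*n[1],np.cos(a)])
    lo=np.cross(np.cross(ax,[0,0,-1]),ax) if th else n
    lo=np.cos(a)*n-np.sin(a)*np.array([0,0,1])
    print(th,"low lip",proj(c,P+.026*ax+.033*lo,c["pose"]).round(),"top lip",proj(c,P+.026*ax-.033*lo,c["pose"]).round(),"low lip z",(P+.026*ax+.033*lo)[2].round(3),"low foot z",(P-.06*ax+.0295*lo)[2].round(3),"foot top", (P-.06*ax-.0295*lo)[2].round(3))
```

```text
30 low lip [259. 169.] top lip [258. 308.] low lip z 0.053 low foot z -0.019 foot top 0.01
40 low lip [259. 165.] top lip [258. 297.] low lip z 0.046 low foot z -0.018 foot top 0.02
50 low lip [259. 165.] top lip [258. 284.] low lip z 0.039 low foot z -0.014 foot top 0.031
60 low lip [259. 166.] top lip [258. 268.] low lip z 0.032 low foot z -0.008 foot top 0.043
70 low lip [259. 169.] top lip [258. 251.] low lip z 0.025 low foot z -0.001 foot top 0.055
80 low lip [259. 174.] top lip [258. 233.] low lip z 0.019 low foot z 0.008 foot top 0.066
90 low lip [259. 181.] top lip [258. 216.] low lip z 0.014 low foot z 0.018 foot top 0.077
100 low lip [259. 188.] top lip [258. 201.] low lip z 0.01 low foot z 0.029 foot top 0.087
110 low lip [259. 196.] top lip [258. 188.] low lip z 0.007 low foot z 0.04 foot top 0.096
120 low lip [259. 205.] top lip [258. 178.] low lip z 0.006 low foot z 0.052 foot top 0.103
130 low lip [259. 214.] top lip [259. 171.] low lip z 0.005 low foot z 0.063 foot top 0.109
```

```bash
python3 -m jog '0.5 0 0 30 0; 0.5 0 0 40 0; 0.5 0 0 40 0; 0.5 0 0 40 0; 0.5 0 0 0 0'
python3 - <<'E'
from station import r
from h import *
w=shot(r,"wrist","w7");s=shot(r,"scene","s7")
P=w["pose"][0];u,v=proj(s,P).astype(int);print(u,v)
cv2.imwrite("pics/v7.png",np.hstack([cv2.resize(cv2.imread("pics/w7.png")[180:320,165:352],(400,300),interpolation=2),cv2.resize(cv2.imread("pics/s7.png")[max(v-45,0):max(v-45,0)+90,u-60:u+60],(400,300),interpolation=2)]))
E
```

```text
time_s: 18.23
tcp_pos: [0.477, 0.31, 0.1878]
ee_rot: [[0.93, -0.367, 0.004], [-0.367, -0.93, 0.004], [0.002, -0.005, -1.0]]
wrist_force: [-0.2, 0.3, -1.6]
gripper_width: 0.732
gripper_force: 30.0
315 98
```

View pics/v7.png

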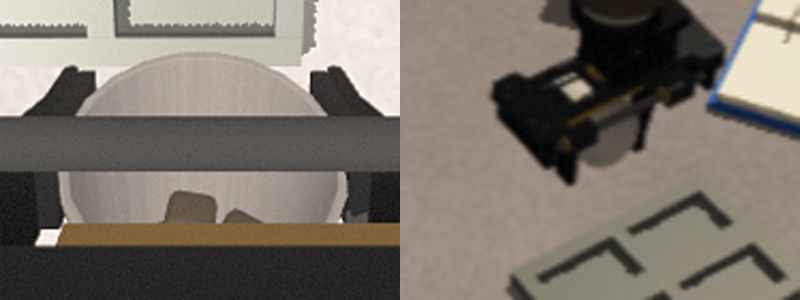

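The crop shows the cup tilted only about 45°, still holding its chips. The foot slipped over the tray edge, so I'll repeat the push with the foot lower against the edge.

```bash
python3 -m jog '0.5 -17 6.6 0 0; 0.5 -17 6.6 -40 0; 0.5 0 0 -50 0; 0.5 0 0 -42 0; 0.5 0 0 0 0'; python3 -m jog '0.5 6 -2.4 0 0; 0.5 6 -2.4 0 0; 0.5 0 0 0 0'; python3 -m jog '0.5 3 -1.2 -1 0; 0.5 3 -1.2 -2 0; 0.5 3 -1.2 -2 0; 0.5 3.3 -1.3 -3 0; 0.5 0 0 0 0'; python3 -m jog '0.5 3.4 -1.3 -3.3 0; 0.5 3 -1.1 -3.5 0; 0.5 2.7 -1.1 -4 0; 0.5 0 0 0 0'
python3 - <<'E'
from station import r
from h import *
w=shot(r,"wrist","w8")
g=w["pixels"][195:300,165:352];print(w["pose"][0].round(4))
print([int(x) for x in w["pixels"][150:234:4,245].mean(1)])
E
```

```text
time_s: 18.95
tcp_pos: [0.439, 0.3197, 0.0492]
ee_rot: [[0.93, -0.368, -0.008], [-0.368, -0.93, -0.009], [-0.004, 0.011, -1.0]]
wrist_force: [0.4, -0.1, -1.6]
gripper_width: 0.73
gripper_force: 30.0
time_s: 19.32
tcp_pos: [0.4555, 0.3182, 0.0549]
ee_rot: [[0.93, -0.369, 0.002], [-0.369, -0.93, 0.002], [0.001, -0.003, -1.0]]
wrist_force: [-0.2, -0.2, -1.9]
gripper_width: 0.726
gripper_force: 30.0
time_s: 19.95
tcp_pos: [0.4667, 0.3125, 0.045]
ee_rot: [[0.93, -0.368, -0.001], [-0.368, -0.93, -0.001], [-0.0, 0.001, -1.0]]
wrist_force: [0.8, -0.3, -1.7]
gripper_width: 0.73
gripper_force: 30.0
time_s: 20.45
tcp_pos: [0.4767, 0.3095, 0.0353]
ee_rot: [[0.93, -0.368, 0.001], [-0.368, -0.93, 0.001], [0.001, -0.001, -1.0]]
wrist_force: [0.8, -1.9, 5.0]
gripper_width: 0.729
gripper_force: 30.0
[0.4767 0.3095 0.0353]
[114, 111, 114, 111, 112, 112, 112, 115, 113, 111, 113, 110, 111, 109, 112, 168, 173, 176, 175, 173, 175]
```

Run:
```python
from h import *
from scipy.optimize import least_squares
c=load("w7");g=cv2.GaussianBlur(c["pixels"],(3,3),0).astype(float)
pts=[(256,204),(200,233.7),(314.6,233.7),(193,261.7),(326,259),(195.4,283.6),(321.6,283.6),(218,217),(292,217)]
f=192/np.tan(np.radians(c["fovy"]/2));T=c["T_tool_cam"]
def P3(p,ph):  # lip circle in tool frame; p=(theta,cx,cy,cz), axis tilts toward +x tool; up=-z
    th,x,y,z=p;R=.033
    e1=np.array([np.cos(th),0,np.sin(th)]);e2=np.array([0,1,0]);return np.array([x,y,z])+R*(np.cos(ph)*e1+np.sin(ph)*e2)
def pr(X):
    q=T[:3,:3].T@(X-T[:3,3]);return np.array([c["cx"]+f*q[0]/q[2],c["cy"]+f*q[1]/q[2]])
N=len(pts)
def res(v): return np.ravel([pr(P3(v[:4],v[4+i]))-pts[i] for i in range(N)])
ph0=[0,-1.2,1.2,-1.7,1.7,-2,2,-.6,.6]
for t0 in(.2,.8,1.2):
    s=least_squares(res,[t0,0,0,-.03]+ph0,x_scale=[.1,.01,.01,.01]+[.3]*N);print(np.degrees(s.x[0]).round(1),(s.x[1:4]*1000).round(1),s.cost.round(1))
```

```text
-0.8 [ -5.3  -0.2 -34.4] 8.1
61.0 [  0.6  -0.2 -31. ] 8.7
61.0 [  0.6  -0.2 -31. ] 8.7
```

```bash
python3 -m jog '0.5 1 -0.4 -3 0; 0.5 1 -0.4 -3 0; 0.5 0 0 0 0'; python3 -m jog '0.5 1 -0.4 -3 0;0.5 0 0 0 0'
cat > lip.py <<'E'
from station import r
from h import *
import sys
w=shot(r,"wrist",sys.argv[1]);print(w["pose"][0].round(4))
for u in(215,235,258,280,300):
    col=w["pixels"][150:300,u].mean(1);print(u,[int(x) for x in col[40:92:3]],"|",[int(x) for x in col[110:140:3]])
E
python3 lip.py w9
```

```text
time_s: 20.88
tcp_pos: [0.479, 0.3095, 0.0297]
ee_rot: [[0.93, -0.367, 0.003], [-0.367, -0.93, 0.002], [0.002, -0.003, -1.0]]
wrist_force: [1.8, -1.4, 5.7]
gripper_width: 0.731
gripper_force: 30.0
time_s: 21.12
tcp_pos: [0.4804, 0.3093, 0.027]
ee_rot: [[0.93, -0.367, 0.004], [-0.367, -0.93, 0.003], [0.002, -0.004, -1.0]]
wrist_force: [2.6, -0.9, 6.7]
gripper_width: 0.731
gripper_force: 30.0
[0.4804 0.3093 0.027 ]
215 [110, 113, 112, 110, 106, 109, 107, 101, 222, 105, 196, 217, 151, 157, 157, 68, 83, 82] | [144, 153, 151, 146, 151, 149, 148, 149, 110, 97]
235 [110, 110, 109, 108, 107, 111, 109, 109, 109, 143, 175, 173, 169, 174, 172, 64, 77, 89] | [164, 173, 171, 172, 173, 173, 172, 171, 115, 100]
258 [110, 114, 110, 109, 110, 109, 112, 108, 115, 179, 181, 179, 184, 176, 182, 67, 82, 85] | [171, 181, 180, 177, 179, 179, 176, 176, 120, 104]
280 [108, 107, 111, 112, 113, 109, 110, 112, 107, 144, 176, 176, 176, 177, 178, 68, 80, 88] | [167, 173, 175, 177, 176, 173, 173, 174, 118, 103]
300 [109, 109, 107, 109, 109, 109, 108, 109, 110, 107, 107, 107, 161, 169, 168, 67, 75, 83] | [156, 163, 161, 161, 161, 160, 157, 157, 115, 101]
```

```bash
cat > lipfit.py <<'E'
from h import *
from scipy.optimize import least_squares
import sys
def fit(name,t0s=(60,80,100),verbose=1):
    c=load(name);g=cv2.GaussianBlur(c["pixels"],(3,3),0).astype(float).mean(2)
    pts=[];ph=[]
    for u in range(225,300,8):   # upper arc: strongest rise going down
        d=np.diff(g[195:232,u]);i=d.argmax()
        if d[i]>10: pts.append((u,195.5+i));ph.append((u-258)/60)
    for v in range(262,284,4):
        row=g[v];d=np.diff(row)
        l=range(185,225);i=max(l,key=lambda k:d[k]);j=min(range(290,335),key=lambda k:d[k])
        if verbose:print(v,i,j,d[i].round(),d[j].round())
        if d[i]>10:pts.append((i+.5,v));ph.append(-1.7)
        if d[j]<-10:pts.append((j+.5,v));ph.append(1.7)
    f=192/np.tan(np.radians(c["fovy"]/2));T=c["T_tool_cam"];N=len(pts)
    def pr(p,a):
        th,x,y,z=p
        X=np.array([x,y,z])+.033*(np.cos(a)*np.array([np.cos(th),0,np.sin(th)])+np.sin(a)*np.array([0,1,0]))
        q=T[:3,:3].T@(X-T[:3,3]);return np.array([c["cx"]+f*q[0]/q[2],c["cy"]+f*q[1]/q[2]])
    res=lambda v:np.ravel([pr(v[:4],v[4+i])-pts[i] for i in range(N)])
    print(pts)
    for t0 in t0s:
        s=least_squares(res,[np.radians(t0),0,0,-.03]+ph,x_scale=[.1,.01,.01,.01]+[.3]*N,loss="soft_l1")
        print(name,t0,"->",np.degrees(s.x[0]).round(1),(s.x[1:4]*1000).round(1),s.cost.round(1))
for n in sys.argv[1:]: fit(n)
E
python3 lipfit.py w7 w9
```

```text
262 191 326 45.0 -61.0
266 192 326 51.0 -47.0
270 192 327 51.0 -43.0
274 193 325 47.0 -51.0
278 194 324 50.0 -55.0
282 193 324 64.0 -69.0
[(225, np.float64(197.5)), (233, np.float64(197.5)), (241, np.float64(197.5)), (249, np.float64(197.5)), (257, np.float64(197.5)), (265, np.float64(197.5)), (273, np.float64(197.5)), (281, np.float64(197.5)), (289, np.float64(196.5)), (297, np.float64(210.5)), (191.5, 262), (326.5, 262), (192.5, 266), (326.5, 266), (192.5, 270), (327.5, 270), (193.5, 274), (325.5, 274), (194.5, 278), (324.5, 278), (193.5, 282), (324.5, 282)]
w7 60 -> 46.7 [  2.3   0.3 -33.2] 21.9
w7 80 -> 46.7 [  2.3   0.3 -33.2] 21.9
w7 100 -> 46.7 [  2.3   0.3 -33.2] 21.9
262 192 326 46.0 -44.0
266 192 327 51.0 -53.0
270 192 326 42.0 -48.0
274 193 325 45.0 -48.0
278 194 324 44.0 -48.0
282 194 324 51.0 -45.0
[(225, np.float64(220.5)), (233, np.float64(217.5)), (241, np.float64(214.5)), (249, np.float64(211.5)), (257, np.float64(214.5)), (265, np.float64(214.5)), (273, np.float64(215.5)), (281, np.float64(217.5)), (289, np.float64(219.5)), (297, np.float64(222.5)), (192.5, 262), (326.5, 262), (192.5, 266), (327.5, 266), (192.5, 270), (326.5, 270), (193.5, 274), (325.5, 274), (194.5, 278), (324.5, 278), (194.5, 282), (324.5, 282)]
w9 60 -> 71.0 [  0.1   0.4 -31.5] 5.3
w9 80 -> 71.0 [  0.1   0.4 -31.5] 5.3
w9 100 -> 71.0 [  0.1   0.4 -31.5] 5.3
```

```bash
python3 -m jog '0.5 0 0 16 0; 0.5 14 -5.5 0 0; 0.5 14 -5.5 0 0; 0.5 0 0 0 0'; python3 -m jog '0.85 0 0 0 0; 0.9 0 0 0 0; 0.9 0 0 0 0; 0.9 0 0 0 0; 0.9 0 0 0 0'
python3 - <<'E'
from station import r
from h import *
w=shot(r,"wrist","w10");s=shot(r,"scene","s10")
P=w["pose"][0];u,v=proj(s,P).astype(int);v0=max(v-50,0)
cv2.imwrite("pics/v10.png",np.hstack([cv2.resize(cv2.imread("pics/w10.png")[150:300,160:360],(400,300),interpolation=2),cv2.resize(cv2.imread("pics/s10.png")[v0:v0+100,u-66:u+67],(400,300),interpolation=2)]))
E
```

```text
time_s: 21.68
tcp_pos: [0.5077, 0.2963, 0.041]
ee_rot: [[0.929, -0.37, -0.001], [-0.37, -0.929, -0.0], [-0.0, 0.001, -1.0]]
wrist_force: [0.0, 0.6, -2.1]
gripper_width: 0.726
gripper_force: 30.0
time_s: 22.3
tcp_pos: [0.5066, 0.2972, 0.0417]
ee_rot: [[0.93, -0.368, -0.0], [-0.368, -0.93, -0.0], [-0.0, 0.0, -1.0]]
wrist_force: [-0.1, -0.3, -0.3]
gripper_width: 0.898
gripper_force: 0.0
```

View pics/v10.png

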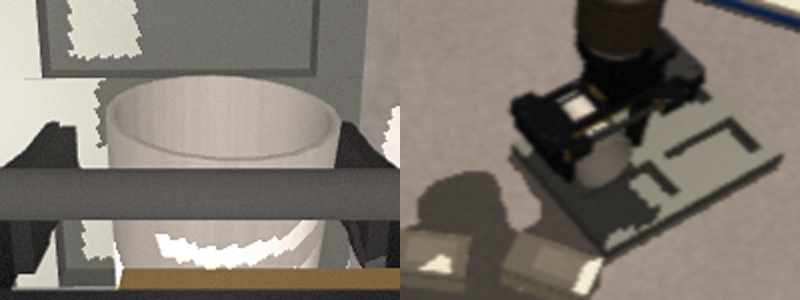

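Run:
```python
from h import *
c=load("w10");n=np.array([.9305,-.366])
for u,v,z in((268,189,.016),(268,229,.082)):
    p=ray(c,u,v,z,c["pose"]);print(p.round(4),"n",(p[:2]@n-.282).round(4))
print("tcp n",(c["pose"][0][:2]@n-.282).round(4))
for u,v in((213,200),(328,200)):print(ray(c,u,v,.049,c["pose"]).round(4))
```

```text
[0.5221 0.2844 0.016 ] n 0.0998
[0.5222 0.2865 0.082 ] n 0.099
tcp n 0.0806
[0.5363 0.3134 0.049 ]
[0.5124 0.2528 0.049 ]
```

```bash
python3 -m jog '0.9 -9 0.3 -2 0; 0.9 -9 0.3 -2 0; 0.5 0 0 0 0; 0.5 0 0 0 0; 0.5 0 0 0 0'; python3 -m jog '0.5 0 0 0 0; 0.5 0 0 0 0; 0.5 0 0 0 0'
```

```text
time_s: 23.02
tcp_pos: [0.4887, 0.2977, 0.0377]
ee_rot: [[0.93, -0.368, -0.0], [-0.368, -0.93, -0.0], [-0.0, 0.0, -1.0]]
wrist_force: [-0.4, -0.7, 0.4]
gripper_width: 0.729
gripper_force: 29.2
time_s: 23.4
tcp_pos: [0.4887, 0.2977, 0.0377]
ee_rot: [[0.93, -0.368, -0.0], [-0.368, -0.93, -0.0], [-0.0, 0.0, -1.0]]
wrist_force: [-1.7, -0.2, 1.3]
gripper_width: 0.725
gripper_force: 29.2
```

```bash
python3 -m jog '0.5 0 0 30 0; 0.5 0 0 40 0; 0.5 0 0 40 0; 0.5 9 -30 10 0; 0.5 10 -40 0 0'; python3 -m jog '0.5 9 -40 0 0; 0.5 9 -40 0 0; 0.5 9 -40 0 0; 0.5 9 -40 0 0; 0.5 10 -40 0 0'; python3 -m jog '0.5 10 -40 0 0; 0.5 7 -40 0 0; 0.5 3 -34 0 0; 0.5 0 0 0 0; 0.5 0 0 0 0'
python3 - <<'E'
from station import r
from h import *
c=shot(r,"wrist","w11");print(c["pose"][0]);shot(r,"scene","s11")
print(dish(load("s11"),[.613,-.102]))
print(dish(c,[.613,-.102],210))
E
```

```text
time_s: 24.02
tcp_pos: [0.5085, 0.228, 0.1586]
ee_rot: [[0.931, -0.366, 0.002], [-0.366, -0.931, 0.002], [0.002, -0.003, -1.0]]
wrist_force: [1.5, 0.0, -2.7]
gripper_width: 0.728
gripper_force: 29.4
time_s: 24.65
tcp_pos: [0.5538, 0.0263, 0.1571]
ee_rot: [[0.93, -0.368, -0.0], [-0.368, -0.93, 0.0], [-0.0, -0.0, -1.0]]
wrist_force: [0.4, -0.2, -1.6]
gripper_width: 0.727
gripper_force: 29.4
time_s: 25.28
tcp_pos: [0.5735, -0.0862, 0.1571]
ee_rot: [[0.93, -0.368, -0.001], [-0.368, -0.93, 0.0], [-0.001, 0.0, -1.0]]
wrist_force: [0.3, 0.1, -2.5]
gripper_width: 0.725
gripper_force: 29.4
[ 0.57350801 -0.08623032  0.15709979]
(array([ 0.6174, -0.0984,  0.0744]), np.float64(0.0028), 41)
(array([ 0.6178, -0.1043,  0.0765]), np.float64(0.0007), 50)
```

```bash
python3 -m jog '0.5 2 -1 -40 0; 0.5 0 0 -35 0; 0.5 0 0 -22 0; 0.5 0 0 0 0; 0.5 0 0 0 0'; python3 -m jog '0.78 0 0 0 0; 0.84 0 0 0 0; 0.84 0 0 0 0;0.84 0 0 0 0'
python3 - <<'E'
from station import r
from h import *
w=shot(r,"wrist","w12");s=shot(r,"scene","s12")
P=w["pose"][0];u,v=proj(s,P).astype(int);v0=max(v-50,0)
cv2.imwrite("pics/v12.png",np.hstack([cv2.resize(cv2.imread("pics/w12.png")[90:390,60:460],(400,300),interpolation=2),cv2.resize(cv2.imread("pics/s12.png")[v0:v0+100,u-66:u+67],(400,300),interpolation=2)]))
E
```

```text
time_s: 26.0
tcp_pos: [0.5763, -0.0866, 0.0616]
ee_rot: [[0.93, -0.367, 0.001], [-0.367, -0.93, -0.0], [0.001, -0.0, -1.0]]
wrist_force: [0.1, 0.5, -2.2]
gripper_width: 0.723
gripper_force: 29.6
time_s: 26.5
tcp_pos: [0.5759, -0.0873, 0.0609]
ee_rot: [[0.93, -0.368, 0.001], [-0.368, -0.93, 0.0], [0.0, -0.0, -1.0]]
wrist_force: [-0.2, -0.2, -0.6]
gripper_width: 0.834
gripper_force: 0.0
```

View pics/v12.png

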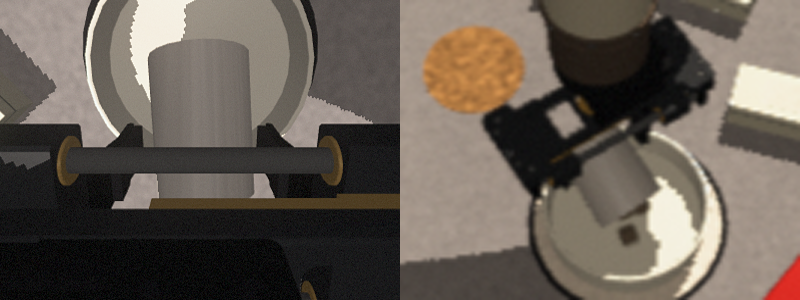

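```bash
python3 -m jog '0.84 0 0 -7 0; 0.84 0 0 -6 0; 0.5 0 0 0 0; 0.5 0 0 0 0; 0.5 0 0 0 0'; python3 -m jog '0.5 0 0 0 0; 0.5 0 0 0 0; 0.5 0 0 8 0; 0.5 0 0 8 0; 0.5 0 0 8 0'; python3 -m jog '0.5 12 -5 0 0; 0.5 -12 5 0 0; 0.5 12 -5 0 0; 0.5 -12 5 0 0; 0.5 0 0 0 0'; python3 -m jog '0.5 0 0 14 0; 0.5 0 0 -14 0; 0.5 0 0 14 0; 0.5 0 0 -14 0; 0.5 0 0 14 0'
python3 - <<'E'
from station import r
from h import *
w=shot(r,"wrist","w13");s=shot(r,"scene","s13")
P=w["pose"][0];u,v=proj(s,P).astype(int);v0=max(v-50,0)
d=s["pixels"][v0:v0+110,u-60:u+90];cv2.imwrite("pics/v13.png",np.hstack([cv2.imread("pics/w13.png")[90:390,60:460],cv2.resize(cv2.imread("pics/s13.png")[v0:v0+100,u-66:u+67],(400,300),interpolation=2)]))
print(u,v,dish(s,[.615,-.102]),dish(w,[.615,-.102],210))
E
```

```text
time_s: 27.22
tcp_pos: [0.5757, -0.0872, 0.0475]
ee_rot: [[0.93, -0.368, -0.0], [-0.368, -0.93, 0.0], [-0.0, -0.0, -1.0]]
wrist_force: [0.5, -0.4, -1.9]
gripper_width: 0.717
gripper_force: 29.7
time_s: 27.85
tcp_pos: [0.5759, -0.0872, 0.0726]
ee_rot: [[0.93, -0.368, 0.001], [-0.368, -0.93, 0.0], [0.001, -0.0, -1.0]]
wrist_force: [1.3, 0.1, -1.5]
gripper_width: 0.718
gripper_force: 29.7
time_s: 28.48
tcp_pos: [0.5747, -0.0871, 0.0714]
ee_rot: [[0.93, -0.368, -0.001], [-0.368, -0.93, 0.0], [-0.001, 0.0, -1.0]]
wrist_force: [0.8, -0.7, -1.6]
gripper_width: 0.714
gripper_force: 29.7
time_s: 29.1
tcp_pos: [0.5736, -0.0874, 0.0838]
ee_rot: [[0.93, -0.368, -0.006], [-0.368, -0.93, -0.0], [-0.006, 0.002, -1.0]]
wrist_force: [-0.3, -0.3, -1.7]
gripper_width: 0.719
gripper_force: 29.7Traceback (most recent call last):
  File "<stdin>", line 5, in <module>
    return _nx.concatenate(arrs, 1, dtype=dtype, casting=casting)
           ~~~~~~~~~~~~~~~^^^^^^^^^^^^^^^^^^^^^^^^^^^^^^^^^^^^^^^
ValueError: all the input array dimensions except for the concatenation axis must match exactly, but along dimension 0, the array at index 0 has size 294 and the array at index 1 has size 300
```

```bash
python3 -m jog '0.5 20 -8 0 0; 0.5 -25 10 0 0; 0.5 25 -10 0 0; 0.5 -25 10 0 0; 0.5 25 -10 0 0'; python3 -m jog '0.5 0 0 30 0; 0.5 0 0 -30 0; 0.5 0 0 30 0; 0.5 -20 8 -30 0; 0.5 0 0 0 0'; python3 -m jog '0.5 0 0 40 0; 0.5 0 0 50 0; 0.5 0 0 50 0; 0.5 0 0 0 0'
cat > chips.py <<'E'
from h import *
def chips(c,ctr=(.615,-.103),z=.012,rad=.062,thr=.62):
    u,v=proj(c,[*ctr,z],c.get("pose"))
    if not(20<u<490 and 20<v<360):return "out",u,v
    g=c["pixels"].astype(float);
    poly=np.array([proj(c,[ctr[0]+rad*np.cos(a),ctr[1]+rad*np.sin(a),z],c.get("pose")) for a in np.linspace(0,6.28,40)]).astype(np.int32)
    m=np.zeros(g.shape[:2],np.uint8);cv2.fillPoly(m,[poly],1)
    # brown: blue well under red
    k=((g[...,2]<.82*g[...,0])&(g[...,0]<130)&(m>0)).astype(np.uint8)
    n,_,st,ce=cv2.connectedComponentsWithStats(k)
    return [(int(s[4]),tuple(q.round().astype(int).tolist())) for s,q in zip(st[1:],ce[1:]) if s[4]>5]
E
python3 - <<'E'
from station import r
from chips import *
for n,k in(("s14","scene"),("t14","top"),("w14","wrist")):
    c=shot(r,k,n);print(n,chips(c))
print(dish(load("s14"),[.615,-.102]),dish(load("w14"),[.615,-.102],210))
c=load("s14");u,v=proj(c,[.615,-.103,.01]).astype(int);cv2.imwrite("pics/v14.png",np.hstack([cv2.resize(cv2.imread("pics/s14.png")[v-38:v+38,u-50:u+50],(400,304),interpolation=2),cv2.imread("pics/w14.png")[0:304,60:460]]))
E
```

```text
time_s: 29.82
tcp_pos: [0.5921, -0.0947, 0.0853]
ee_rot: [[0.93, -0.367, -0.005], [-0.367, -0.93, 0.0], [-0.005, 0.001, -1.0]]
wrist_force: [1.0, -0.0, -0.6]
gripper_width: 0.714
gripper_force: 29.7
time_s: 30.45
tcp_pos: [0.5729, -0.0871, 0.0842]
ee_rot: [[0.93, -0.368, -0.006], [-0.368, -0.93, 0.0], [-0.005, 0.002, -1.0]]
wrist_force: [-0.1, -0.1, -1.1]
gripper_width: 0.718
gripper_force: 29.7
time_s: 30.95
tcp_pos: [0.5794, -0.0877, 0.2323]
ee_rot: [[0.93, -0.367, 0.013], [-0.367, -0.93, -0.001], [0.012, -0.004, -1.0]]
wrist_force: [-0.9, 1.1, -1.4]
gripper_width: 0.716
gripper_force: 29.7
s14 [(12, (272, 235)), (121, (278, 259)), (19, (274, 270))]
t14 [(308, (289, 148)), (8, (272, 155)), (16, (302, 163))]
w14 [(7, (255, 116)), (6, (235, 120))]
(array([ 0.6138, -0.1013,  0.077 ]), np.float64(0.0014), 41) (array([ 0.6185, -0.1044,  0.0779]), np.float64(0.0003), 48)
```

View pics/v14.png

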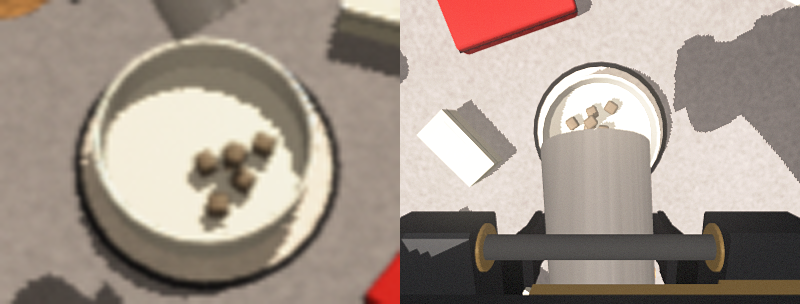

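Both views show five chips in the dish and the dish well centred on the mark. Next is righting the cup against the far tray edge.

```bash
python3 -m jog '0.5 10 40 0 0; 0.5 10 40 0 0; 0.5 10 40 0 0; 0.5 10 40 0 0; 0.5 10 40 0 0'; python3 -m jog '0.5 10 40 0 0; 0.5 10 40 0 0; 0.5 10 40 0 0; 0.5 12 40 0 0; 0.5 0 0 0 0'; python3 -m jog '0.5 0 0 -50 0; 0.5 0 0 -50 0; 0.5 0 0 -50 0; 0.5 0 0 -20 0; 0.5 0 0 0 0'
python3 - <<'E'
from station import r
from h import *
c=shot(r,"wrist","w15");p=c["pose"][0];print(p,"n",p[0]*.9305-p[1]*.366,"t",p[0]*.366+p[1]*.931)
E
```

```text
time_s: 31.72
tcp_pos: [0.6254, 0.1137, 0.2236]
ee_rot: [[0.93, -0.368, -0.004], [-0.368, -0.93, -0.002], [-0.003, 0.003, -1.0]]
wrist_force: [0.2, -0.3, -1.9]
gripper_width: 0.717
gripper_force: 29.7
time_s: 32.35
tcp_pos: [0.6673, 0.2753, 0.2219]
ee_rot: [[0.931, -0.365, -0.004], [-0.365, -0.931, -0.002], [-0.003, 0.004, -1.0]]
wrist_force: [-0.9, 0.2, -1.4]
gripper_width: 0.716
gripper_force: 29.7
time_s: 32.98
tcp_pos: [0.6672, 0.2717, 0.054]
ee_rot: [[0.93, -0.368, -0.003], [-0.368, -0.93, -0.003], [-0.002, 0.003, -1.0]]
wrist_force: [0.1, 0.4, -0.2]
gripper_width: 0.716
gripper_force: 29.7
[0.66716933 0.27169269 0.05395532] n 0.521361536357274 t 0.4971298703405529
```

```bash
python3 -m jog '0.5 0 0 -8 0; 0.5 0 0 -8 0; 0.5 0 0 -4 0; 0.5 0 0 0 0'; python3 -m jog '0.5 0 0 -3 0; 0.5 0 0 -3 0; 0.5 0 0 -3 0; 0.5 0 0 0 0'; python3 -m jog '0.5 0 0 -2 0; 0.5 0 0 -1 0; 0.5 0 0 0 0'
```

```text
time_s: 33.52
tcp_pos: [0.668, 0.274, 0.0386]
ee_rot: [[0.93, -0.367, 0.002], [-0.367, -0.93, 0.001], [0.002, -0.002, -1.0]]
wrist_force: [-4.6, 1.4, 7.4]
gripper_width: 0.713
gripper_force: 29.9
time_s: 34.02
tcp_pos: [0.6685, 0.2741, 0.0286]
ee_rot: [[0.93, -0.367, 0.003], [-0.367, -0.93, 0.002], [0.002, -0.003, -1.0]]
wrist_force: [-2.9, 2.0, 3.8]
gripper_width: 0.716
gripper_force: 30.0
time_s: 34.4
tcp_pos: [0.668, 0.273, 0.0238]
ee_rot: [[0.93, -0.368, 0.001], [-0.368, -0.93, 0.0], [0.001, -0.001, -1.0]]
wrist_force: [-1.5, 1.9, 3.9]
gripper_width: 0.714
gripper_force: 30.0
```

```bash
python3 -m jog '0.5 -9 3.6 1 0; 0.5 -9 3.7 0 0; 0.5 0 0 0 0'; python3 -m jog '0.5 -1.9 0.8 4 0; 0.5 -1.8 0.7 4 0; 0.5 -2.5 1 3.7 0; 0.5 -2.5 1 3.6 0; 0.5 0 0 0 0'; python3 -m jog '0.5 -3 1.2 3.1 0; 0.5 -3 1.2 3.1 0; 0.5 -3.5 1.3 2.5 0; 0.5 -3.5 1.4 2.4 0; 0.5 0 0 0 0'
python3 - <<'E'
from station import r
from h import *
c=shot(r,"wrist","w16");p=c["pose"][0];print(p,"m",p[0]*.9305-p[1]*.366-.453)
E
python3 lipfit.py w16
```

```text
time_s: 34.78
tcp_pos: [0.6483, 0.28, 0.0244]
ee_rot: [[0.93, -0.367, -0.002], [-0.367, -0.93, -0.001], [-0.002, 0.002, -1.0]]
wrist_force: [-2.0, 1.0, 2.6]
gripper_width: 0.718
gripper_force: 29.9
time_s: 35.4
tcp_pos: [0.641, 0.2838, 0.0404]
ee_rot: [[0.93, -0.368, 0.001], [-0.368, -0.93, 0.0], [0.0, -0.001, -1.0]]
wrist_force: [0.4, -0.3, -0.9]
gripper_width: 0.712
gripper_force: 29.9
time_s: 36.02
tcp_pos: [0.6279, 0.2889, 0.0515]
ee_rot: [[0.93, -0.367, 0.0], [-0.367, -0.93, 0.0], [0.0, -0.0, -1.0]]
wrist_force: [0.9, -0.4, -1.7]
gripper_width: 0.714
gripper_force: 29.9
[0.62787307 0.2889494  0.05146869] m 0.02548040725724532
262 202 316 61.0 -62.0
266 200 318 72.0 -64.0
270 199 318 65.0 -63.0
274 198 319 68.0 -59.0
278 197 321 70.0 -60.0
282 195 322 66.0 -53.0
[(202.5, 262), (316.5, 262), (200.5, 266), (318.5, 266), (199.5, 270), (318.5, 270), (198.5, 274), (319.5, 274), (197.5, 278), (321.5, 278), (195.5, 282), (322.5, 282)]
w16 60 -> 35.1 [-18.3   0.3 -31.1] 1.5
w16 80 -> 35.1 [-18.3   0.3 -31.1] 1.5
w16 100 -> 35.1 [-18.3   0.3 -31.1] 1.5
```

Run:
```python
from h import *
c=load("w16");g=cv2.GaussianBlur(c["pixels"],(3,3),0).astype(int).mean(2)
for u in(235,258,280):print(u,[int(x) for x in g[100:300:4,u]])
p=c["pose"][0]
n=np.array([.9305,-.366,0])
P=p+[0,0,.011]
for th in range(0,131,10):
    a=np.radians(th);ax=np.sin(a)*n+np.cos(a)*np.array([0,0,1.]);lo=np.cos(a)*n-np.sin(a)*np.array([0,0,1])
    M=P+.036*ax;F=P-.05*ax
    print(th,*[proj(c,X,c["pose"]).round()[1] for X in(M+.033*lo,M-.033*lo,F+.0295*lo,F-.0295*lo)],*[(X)[2].round(3) for X in(F+.0295*lo,F-.0295*lo)])
```

```text
235 [235, 237, 237, 233, 232, 234, 236, 237, 236, 233, 235, 180, 175, 184, 184, 185, 184, 183, 183, 182, 181, 181, 180, 181, 180, 180, 179, 180, 179, 179, 178, 177, 176, 179, 75, 85, 89, 91, 91, 88, 146, 174, 172, 172, 172, 173, 126, 100, 99, 46]
258 [142, 146, 148, 147, 141, 142, 140, 139, 138, 143, 146, 196, 231, 255, 196, 194, 195, 194, 193, 194, 192, 192, 192, 192, 191, 190, 192, 189, 189, 189, 188, 187, 187, 189, 78, 87, 89, 92, 91, 86, 152, 182, 181, 181, 229, 254, 178, 100, 101, 47]
280 [135, 139, 136, 134, 140, 139, 140, 140, 141, 137, 147, 181, 178, 181, 179, 180, 180, 179, 179, 178, 178, 178, 178, 177, 178, 178, 176, 177, 176, 175, 175, 173, 174, 176, 76, 84, 88, 91, 91, 87, 144, 170, 170, 185, 244, 235, 126, 100, 100, 47]
0 203.0 335.0 170.0 245.0 0.012 0.012
10 186.0 331.0 181.0 258.0 0.008 0.018
20 172.0 324.0 193.0 271.0 0.005 0.026
30 162.0 312.0 205.0 285.0 0.004 0.034
40 156.0 296.0 217.0 298.0 0.005 0.043
50 153.0 277.0 230.0 311.0 0.008 0.053
60 153.0 255.0 243.0 323.0 0.012 0.063
70 155.0 234.0 257.0 335.0 0.018 0.073
80 160.0 213.0 270.0 344.0 0.025 0.083
90 166.0 194.0 283.0 352.0 0.033 0.092
100 173.0 178.0 297.0 356.0 0.042 0.1
110 182.0 167.0 310.0 357.0 0.052 0.107
120 191.0 158.0 322.0 353.0 0.062 0.113
130 201.0 154.0 334.0 343.0 0.072 0.117
```

```bash
cat > sil.py <<'E'
from h import *
from scipy.optimize import least_squares
import sys
# cup silhouette in wrist view: lip centre line plus cone, from the side edges and the top arc
def edges(name):
    c=load(name);g=cv2.GaussianBlur(c["pixels"],(3,3),0).astype(float)
    lab=cv2.cvtColor(c["pixels"],cv2.COLOR_RGB2LAB).astype(float)
    m=cv2.Canny(cv2.GaussianBlur(c["pixels"],(5,5),0),30,70)
    for v in range(130,236,6):print(v,np.where(m[v,170:350])[0]+170)
    for u in range(205,320,10):print("c",u,np.where(m[100:235,u])[0]+100)
edges(sys.argv[1])
E
python3 sil.py w16
```

```text
130 [242]
136 [241]
142 [225 226 227 228 229 230 231 232 233 234 235 236 237 238 239 240 241 244
 245 246 247 248 249 250 251 252 253 254 255 305]
148 [195 201 202 203 204 205 206 207 208 209 210 211 212 213 214 215 216 217
 218 219 221 222 223 242 243 244 245 246 248 249 250 251 252 253 254 255
 256 257 258 259 260 261 262 263 264 272 273 274 275 276 277 278 279 280
 281 285 317]
154 [196 245 246 247 250 255 256 258 259 316]
160 [196 316]
166 [197 316]
172 [198 316]
178 [199 315]
184 [199 315]
190 [200]
196 [201]
202 [201]
208 [202]
214 [193 194 202 315 325 343 344 345 346]
220 [189 190 204 314 329 331 332]
226 [184 185 186 204 314 333 334 335 340 341 342 345 346 347 348 349]
232 [177 178 205 313 341 342]
c 205 [144 148 229 230 231 232]
c 215 [143 148 234]
c 225 [142 234]
c 235 [142 234]
c 245 [142 148 150 154 155 156 157 158 234]
c 255 [142 148 153 154 234]
c 265 [141 147 151 234]
c 275 [141 148 234]
c 285 [141 147 148 234]
c 295 [141 146 234]
c 305 [141 142 145 234]
c 315 [143 167 168 169 176 177 178 179 180 181 182 183 184 185 186 187 213 214
 233 234]
```

```bash
python3 -m jog '0.5 17 -6.7 0 0; 0.5 17 -6.7 0 0; 0.5 17 -6.6 -10 0; 0.5 0 0 -12 0; 0.5 0 0 -4 0'; python3 -m jog '0.8 0 0 0 0; 0.87 0 0 0 0; 0.87 0 0 0 0; 0.87 9.3 -3.6 -1 0; 0.87 9.3 -3.7 -1 0'; python3 -m jog '0.5 0 0 0 0; 0.5 0 0 0 0; 0.5 0 0 0 0; 0.5 0 0 0 0; 0.5 0 0 0 0'
python3 - <<'E'
from station import r
from h import *
c=shot(r,"wrist","w17");p=c["pose"][0];print(p,"m",p[0]*.9305-p[1]*.366-.453)
E
python3 sil.py w17
```

```text
time_s: 36.7
tcp_pos: [0.6784, 0.2679, 0.0235]
ee_rot: [[0.93, -0.368, -0.002], [-0.368, -0.93, -0.002], [-0.002, 0.003, -1.0]]
wrist_force: [-3.0, -1.5, 3.7]
gripper_width: 0.714
gripper_force: 29.9
time_s: 37.33
tcp_pos: [0.6985, 0.2612, 0.0233]
ee_rot: [[0.93, -0.368, 0.001], [-0.368, -0.93, 0.0], [0.0, -0.0, -1.0]]
wrist_force: [1.1, -0.2, -0.4]
gripper_width: 0.871
gripper_force: 0.0
time_s: 37.95
tcp_pos: [0.6973, 0.2614, 0.0229]
ee_rot: [[0.93, -0.368, -0.0], [-0.368, -0.93, -0.0], [-0.0, 0.0, -1.0]]
wrist_force: [-0.7, 0.5, -1.0]
gripper_width: 0.736
gripper_force: 29.9
[0.69734922 0.26140414 0.02291086] m 0.10020953473824618
130 [209]
136 [211]
142 [209]
148 [211]
154 [210]
160 [210]
166 [212]
172 [210 235 236 237 238 239 240 241 242 287 288 289 290 291 292 293 294]
178 [210 211]
184 [200 201 310 314]
190 [197 313]
196 [197 203 204 295 296 297 298 304 305]
202 [198 218 219 220 221 236 237 238 239 240 241 242 243 244 245 246 247 248
 249 250 251 252 253 254 255 256 257 258 259 260 261 262 263 264 283 284
 285 286]
208 [199]
214 [192 193 200 317 326 327]
220 [188 189 201 316 330 331 342 347 348]
226 [183 184 202 316 335 336]
232 [175 176 177 203 315 342 343 344]
c 205 [180 181 197 233]
c 215 [110 111 177 201 234]
c 225 [174 200 203 234]
c 235 [172 201 204 234]
c 245 [171 202 205 234]
c 255 [170 202 205 234]
c 265 [170 201 204 234]
c 275 [171 200 203 234]
c 285 [171 199 202 234]
c 295 [173 196 197 200 234]
c 305 [175 176 192 196 234]
c 315 [102 187 231 232 233]
```

```bash
python3 -m jog '0.5 -10.5 4.1 4 0; 0.5 -10.5 4.1 4 0; 0.5 -10.5 4.1 0 0; 0.5 -10.5 4.1 0 0; 0.5 0 0 0 0'; python3 -m jog '0.5 -2 0.7 0 0; 0.5 -2 0.8 1 0; 0.5 0 0 0 0'; python3 -m jog '0.5 -2.2 0.9 4.4 0; 0.5 -2.2 0.9 4.4 0; 0.5 0 0 0 0'; python3 -m jog '0.5 -2.9 1.1 4 0; 0.5 -2.9 1.1 4 0; 0.5 0 0 0 0'
```

```text
time_s: 38.62
tcp_pos: [0.6547, 0.2783, 0.0312]
ee_rot: [[0.93, -0.367, -0.0], [-0.367, -0.93, -0.0], [-0.0, 0.0, -1.0]]
wrist_force: [0.4, -0.3, -0.6]
gripper_width: 0.736
gripper_force: 29.9
time_s: 39.0
tcp_pos: [0.6525, 0.279, 0.0324]
ee_rot: [[0.93, -0.368, 0.002], [-0.368, -0.93, 0.0], [0.001, -0.001, -1.0]]
wrist_force: [2.8, -1.2, -1.6]
gripper_width: 0.736
gripper_force: 29.8
time_s: 39.38
tcp_pos: [0.6474, 0.2812, 0.0416]
ee_rot: [[0.93, -0.368, 0.001], [-0.368, -0.93, 0.0], [0.001, -0.001, -1.0]]
wrist_force: [3.9, -1.9, -1.4]
gripper_width: 0.73
gripper_force: 29.8
time_s: 39.75
tcp_pos: [0.6413, 0.2836, 0.0495]
ee_rot: [[0.93, -0.367, 0.001], [-0.367, -0.93, 0.0], [0.0, -0.001, -1.0]]
wrist_force: [2.1, -0.7, -0.4]
gripper_width: 0.727
gripper_force: 29.9
```

```bash
python3 -m jog '0.5 -4.2 1.7 3 0; 0.5 -3.8 1.5 3 0; 0.5 -4 1.6 2.4 0; 0.5 -4 1.6 2.4 0; 0.5 0 0 0 0'
python3 - <<'E'
from station import r
from h import *
c=shot(r,"wrist","w18");p=c["pose"][0];print(p,"m",p[0]*.9305-p[1]*.366-.453)
g=cv2.GaussianBlur(c["pixels"],(3,3),0).astype(int).mean(2)
for u in(235,258,280):print(u,[int(x) for x in g[120:300:4,u]])
E
python3 sil.py w18
```

```text
time_s: 40.38
tcp_pos: [0.6256, 0.2901, 0.0605]
ee_rot: [[0.93, -0.367, 0.001], [-0.367, -0.93, 0.001], [0.001, -0.001, -1.0]]
wrist_force: [4.1, -1.5, 2.6]
gripper_width: 0.733
gripper_force: 29.8
[0.6256046  0.29011445 0.06048706] m 0.022943193876356405
235 [236, 238, 237, 234, 235, 236, 235, 234, 232, 234, 182, 163, 160, 158, 158, 158, 157, 159, 157, 157, 156, 153, 151, 151, 152, 151, 149, 148, 148, 74, 83, 89, 90, 89, 85, 137, 165, 177, 152, 151, 148, 116, 97, 98, 43]
258 [142, 138, 140, 142, 145, 145, 144, 140, 137, 179, 162, 161, 163, 162, 162, 162, 162, 161, 161, 160, 161, 159, 158, 158, 156, 156, 154, 157, 172, 73, 83, 89, 90, 90, 85, 140, 169, 166, 172, 156, 154, 172, 97, 98, 45]
280 [140, 140, 141, 137, 140, 142, 138, 134, 136, 146, 168, 157, 156, 157, 156, 156, 156, 156, 156, 155, 155, 155, 155, 154, 153, 152, 152, 150, 152, 73, 83, 88, 89, 89, 85, 141, 164, 176, 151, 150, 237, 116, 97, 99, 44]
130 [249 250]
136 [250]
142 [249]
148 [249]
154 [248 249 252 253 254 255 256 257 258 259 260 261 262 263 264 265 266 267
 268]
160 [228 229 230 277 278 279 280 281 288 289 290]
166 [217 218 292 293 294 300 301]
172 [210 211 215 216 302 303 307 308]
178 [203 204 209 308 309 313 314]
184 [199 200 204 205 313 314 317 318]
190 [196 200 201 317 321 322 349]
196 [193 198 319 324 345 346]
202 [192 196 321 325 342]
208 [191 195 322 326 338]
214 [190 195 322 336]
220 [170 171 176 177 181 182 183 184 185 188 191 196 321 326 330 331 335 336
 337 339 340 341 342 346 347 348 349]
226 [182 183 184 191 197 319 320 325 335 336 342 343 344 345 346 347 348 349]
232 [175 176 194 199 317 322 323 342 343 344]
c 205 [176 177 182 183 184 234]
c 215 [168 172 173 234]
c 225 [162 234]
c 235 [157 234]
c 245 [155 234]
c 255 [154 158 234]
c 265 [154 158 234]
c 275 [156 159 234]
c 285 [158 162 234]
c 295 [163 167 234]
c 305 [169 170 174 175 234]
c 315 [179 180 181 186 187 188 234]
```

```bash
python3 -m jog '0.5 -4.3 1.7 1.9 0; 0.5 -4.3 1.7 1.9 0; 0.5 -4.6 1.8 1 0; 0.5 -4.6 1.8 1 0; 0.5 0 0 0 0'; python3 -m jog '0.5 -4.7 1.8 0.1 0; 0.5 -4.7 1.8 0.1 0; 0.5 -4.7 1.8 -0.7 0; 0.5 -4.7 1.8 -0.7 0; 0.5 0 0 0 0'
python3 - <<'E'
from station import r
from h import *
c=shot(r,"wrist","w19");p=c["pose"][0];print(p,"m",p[0]*.9305-p[1]*.366-.453)
E
python3 sil.py w19
```

```text
time_s: 41.05
tcp_pos: [0.6074, 0.2974, 0.0658]
ee_rot: [[0.93, -0.367, 0.0], [-0.367, -0.93, 0.001], [0.0, -0.001, -1.0]]
wrist_force: [3.4, 0.7, 3.6]
gripper_width: 0.728
gripper_force: 29.7
time_s: 41.68
tcp_pos: [0.5895, 0.3041, 0.0654]
ee_rot: [[0.93, -0.367, 0.002], [-0.367, -0.93, 0.0], [0.002, -0.001, -1.0]]
wrist_force: [4.7, 0.0, 5.1]
gripper_width: 0.722
gripper_force: 31.1
[0.58950483 0.30405168 0.06542907] m -0.01574867571993427
130 [254]
136 [253]
142 [255]
148 [254]
154 [254]
160 [254 255]
166 [235 236 237 238 277 278 279 280]
172 [223 224 232 233 234 235 281 282 292 293 294]
178 [214 215 216 222 223 224 293 294 295 301 302]
184 [208 209 214 215 253 254 255 256 257 258 259 260 261 262 263 264 265 266
 267 268 301 302 303 309 310]
190 [202 208 209 239 240 279 280 308 309 314]
196 [197 203 204 232 233 286 287 312 313 318 319]
202 [195 200 228 229 291 316 317 322 331]
208 [191 192 197 198 225 226 293 320]
214 [189 195 225 295 303 306 322 325 326]
220 [188 193 224 295 305 308 324 328 330 331]
226 [184 185 188 192 225 294 307 310 325 329 334 335 349]
232 [176 177 187 192 226 227 293 308 311 324 329 341 342 343]
c 205 [174 181 186 194 195 234]
c 215 [173 178 183 184 234]
c 225 [170 171 176 177 208 209 210 211 212 213 214 215 226 227 228 229 233]
c 235 [166 172 193 194 234]
c 245 [164 169 186 187 234]
c 255 [140 141 142 143 144 149 150 151 152 157 158 159 160 163 167 184 234]
c 265 [164 168 184 234]
c 275 [165 170 187 234]
c 285 [169 173 194 195 234]
c 295 [173 174 178 179 213 214 215 216 217 218 219 220 221 222 223 224 225 233]
c 305 [181 186 187 211 212 213 218 219 220 221 222 234]
c 315 [181 186 191 192 199 200 234]
```

```bash
python3 -m jog '0.5 0 0 12 0; 0.5 14.5 -5.7 0 0; 0.5 14.5 -5.7 0 0; 0.5 0 0 -8 0; 0.5 0 0 -6 0'; python3 -m jog '0.5 -3 1.2 -1 0; 0.5 -4 1.6 0 0; 0.5 -4 1.6 -0.3 0; 0.5 0 0 0 0'; python3 -m jog '0.5 -3 1.2 -0.3 0; 0.5 -3 1.2 0 0; 0.5 -3 1.2 -0.3 0; 0.5 -3 1.2 -1 0; 0.5 0 0 0 0'; python3 -m jog '0.5 -3 1.2 -1 0; 0.5 -3 1.2 -1 0; 0.5 0 0 0 0'
python3 - <<'E'
from station import r
from h import *
c=shot(r,"wrist","w20");p=c["pose"][0];print(p,"m",p[0]*.9305-p[1]*.366-.453)
E
python3 sil.py w20 | grep -v "^1[345]"
```

```text
time_s: 42.35
tcp_pos: [0.617, 0.2916, 0.0604]
ee_rot: [[0.929, -0.369, -0.003], [-0.369, -0.93, -0.001], [-0.002, 0.002, -1.0]]
wrist_force: [-1.3, 0.4, -1.1]
gripper_width: 0.725
gripper_force: 30.2
time_s: 42.85
tcp_pos: [0.6064, 0.2973, 0.0614]
ee_rot: [[0.93, -0.367, 0.0], [-0.367, -0.93, 0.0], [0.0, -0.0, -1.0]]
wrist_force: [-0.7, -0.1, -1.4]
gripper_width: 0.725
gripper_force: 30.2
time_s: 43.48
tcp_pos: [0.5981, 0.302, 0.0625]
ee_rot: [[0.93, -0.367, 0.008], [-0.367, -0.93, 0.002], [0.006, -0.005, -1.0]]
wrist_force: [5.6, -3.8, 6.6]
gripper_width: 0.723
gripper_force: 31.0
time_s: 43.85
tcp_pos: [0.5924, 0.3041, 0.0619]
ee_rot: [[0.931, -0.366, 0.008], [-0.366, -0.931, 0.001], [0.007, -0.004, -1.0]]
wrist_force: [4.1, -4.3, 12.7]
gripper_width: 0.72
gripper_force: 30.5
[0.5923745  0.30412995 0.06193013] m -0.013107089840244168
160 [252]
166 [236 237 238 239 240 276 277 278]
172 [222 223 224 234 235 236 237 279 280 281 292 293 294]
178 [180 181 182 183 186 187 188 189 190 192 193 194 195 196 197 198 199 203
 204 205 206 209 210 211 212 213 223 224 244 245 246 272 273 293 294
[... 274 characters left out ...]
 340 341 342 343
 347 348]
208 [191 192 197 224 295 301 303 304 320]
214 [188 194 224 295 303 306 322]
220 [187 193 225 293 304 307 324 328 330 331]
226 [184 185 187 192 227 291 292 305 308 309 325 330 334 335]
232 [176 177 178 187 191 229 230 288 306 325 330 341 342]
c 205 [178 187 188 194 195 234]
c 215 [176 177 183 184 234]
c 225 [171 177 198 199 200 201 202 219 220 221 222 234]
c 235 [167 172 184 185 234]
c 245 [164 170 178 234]
c 255 [164 168 175 234]
c 265 [164 169 176 234]
c 275 [165 170 179 234]
c 285 [169 174 186 187 234]
c 295 [173 174 179 206 207 208 209 210 211 212 213 214 215 216 234]
c 305 [181 182 187 209 210 211 212 222 223 224 225 226 227 228]
c 315 [185 190 191 199 200 234]
```

```bash
python3 -m jog '0.5 0 0 40 0; 0.5 0 0 40 0; 0.5 0 0 40 0; 0.5 -20 -36 0 0; 0.5 -20 -36 0 0'; python3 -m jog '0.5 -20 -37 0 0; 0.5 -20 -37 0 0; 0.5 -20 -37 0 0; 0.5 -20 -37 0 0; 0.5 -20 -37 0 0'; python3 -m jog '0.5 -20 -37 0 0; 0.5 -20 -37 0 0; 0.5 -17 -34 0 0; 0.5 0 0 0 0; 0.5 0 0 0 0'
python3 - <<'E'
from station import r
from h import *
print(r.sense()["tcp_pos"])
for n in("top0","s2","t14","s14","w2"):
    c=load(n);hsv=cv2.cvtColor(c["pixels"],cv2.COLOR_RGB2HSV)
    m=((hsv[...,0]>5)&(hsv[...,0]<20)&(hsv[...,1]>110)&(hsv[...,2]>100)).astype(np.uint8)
    m=cv2.morphologyEx(m,cv2.MORPH_CLOSE,np.ones((5,5)));m=cv2.morphologyEx(m,cv2.MORPH_OPEN,np.ones((5,5)))
    k=max(cv2.findContours(m,0,2)[0],key=cv2.contourArea)
    s,e=fitcirc(c,[q[0] for q in k],0,.05);print(n,s.round(4),e.round(4),cv2.contourArea(k))
E
```

```text
time_s: 44.52
tcp_pos: [0.547, 0.2315, 0.1768]
ee_rot: [[0.93, -0.368, -0.002], [-0.368, -0.93, 0.0], [-0.002, 0.001, -1.0]]
wrist_force: [-0.6, 0.3, -0.5]
gripper_width: 0.718
gripper_force: 29.5
time_s: 45.15
tcp_pos: [0.4467, 0.046, 0.1767]
ee_rot: [[0.93, -0.368, -0.002], [-0.368, -0.93, 0.0], [-0.002, 0.001, -1.0]]
wrist_force: [0.3, -0.9, -1.2]
gripper_width: 0.72
gripper_force: 29.5
time_s: 45.78
tcp_pos: [0.3916, -0.0607, 0.1772]
ee_rot: [[0.93, -0.368, -0.0], [-0.368, -0.93, 0.001], [-0.0, -0.0, -1.0]]
wrist_force: [0.6, -0.6, -1.1]
gripper_width: 0.714
gripper_force: 29.5
[ 0.39156378 -0.06071846  0.17724222]
top0 [ 0.3991 -0.0588  0.05  ] 0.0026 607.5
s2 [ 0.399  -0.0588  0.05  ] 0.0016 709.5
t14 [ 0.4002 -0.0601  0.05  ] 0.0048 546.0
s14 [ 0.3984 -0.0617  0.05  ] 0.0067 568.0
w2 [ 0.3994 -0.058   0.05  ] 0.0014 3286.0
```

```bash
python3 -m jog '0.5 7.5 2 -40 0; 0.5 0 0 -40 0; 0.5 0 0 -30 0; 0.5 0 0 -9 0; 0.5 0 0 0 0'; python3 -m jog '0.5 0 0 -3 0; 0.5 0 0 -3 0; 0.5 0 0 0 0'; python3 -m jog '0.5 0 0 -2 0; 0.5 0 0 -2 0; 0.5 0 0 0 0'
```

```text
time_s: 46.4
tcp_pos: [0.3998, -0.0585, 0.0583]
ee_rot: [[0.93, -0.367, -0.001], [-0.367, -0.93, -0.0], [-0.0, 0.0, -1.0]]
wrist_force: [0.4, 0.8, -0.9]
gripper_width: 0.719
gripper_force: 29.5
time_s: 46.78
tcp_pos: [0.3995, -0.0589, 0.0527]
ee_rot: [[0.93, -0.368, 0.001], [-0.368, -0.93, 0.0], [0.001, -0.0, -1.0]]
wrist_force: [-0.4, 0.2, -1.0]
gripper_width: 0.718
gripper_force: 29.5
time_s: 47.15
tcp_pos: [0.3996, -0.059, 0.049]
ee_rot: [[0.93, -0.367, 0.0], [-0.367, -0.93, -0.0], [0.0, 0.0, -1.0]]
wrist_force: [-2.4, 0.4, 7.8]
gripper_width: 0.718
gripper_force: 29.8
```

Contact at 7.8 N; press a little more to flatten, then release and rise.

```bash
python3 -m jog '0.5 0 0 -2 0; 0.5 0 0 -2 0; 0.5 0 0 0 0'; python3 -m jog '0.5 0 0 -1 0; 0.5 0 0 0 0'; python3 -m jog '0.75 0 0 0 0; 0.8 0 0 0 0; 1 0 0 0 0; 1 0 0 0 0; 1 0 0 0 0'; python3 -m jog '1 0 0 40 0; 1 0 0 50 0; 1 0 0 50 0; 1 0 0 40 0; 1 0 0 0 0'
python3 - <<'E'
from station import r
from h import *
w=shot(r,"wrist","w21");s=shot(r,"scene","s21");t=shot(r,"top","t21")
for n,v in(("s21",383),("w21",205)):
    c=load(n)
    for z,R,a,b in((.086,.033,.026,.04),):
        ctr=[.399,-.059]
        for k in range(3):
            p=ring(c,ctr,z,a,b,"fall",v,2);q,e=fitcirc(c,p,z,R);ctr=q
        print(n,q.round(4),e.round(4),len(p))
import m
m.boxes(s,([.668,.0735],[.539,.157],[.432,.098]),160)
print(dish(s,[.615,-.103]))
E
```

```text
time_s: 47.52
tcp_pos: [0.4003, -0.0591, 0.0479]
ee_rot: [[0.931, -0.366, 0.002], [-0.366, -0.931, -0.001], [0.002, 0.0, -1.0]]
wrist_force: [-10.4, 2.9, 39.2]
gripper_width: 0.719
gripper_force: 31.0
time_s: 47.78
tcp_pos: [0.4005, -0.0591, 0.0474]
ee_rot: [[0.931, -0.365, 0.003], [-0.365, -0.931, -0.001], [0.003, -0.0, -1.0]]
wrist_force: [-11.9, 2.3, 43.8]
gripper_width: 0.716
gripper_force: 31.2
time_s: 48.4
tcp_pos: [0.3993, -0.059, 0.0431]
ee_rot: [[0.93, -0.368, -0.001], [-0.368, -0.93, -0.0], [-0.001, 0.0, -1.0]]
wrist_force: [0.7, 0.1, -0.1]
gripper_width: 0.983
gripper_force: 0.0
time_s: 49.02
tcp_pos: [0.4012, -0.0586, 0.2264]
ee_rot: [[0.93, -0.368, 0.008], [-0.368, -0.93, 0.001], [0.007, -0.004, -1.0]]
wrist_force: [0.1, 0.1, -1.3]
gripper_width: 1.001
gripper_force: 0.0
s21 [ 0.3975 -0.0583  0.033 ] 0.0011 28
w21 [ 0.3954 -0.0568  0.033 ] 0.0004 51
box [0.6683 0.0734] [0.091 0.047] long ang 19.3
box [0.539  0.1568] [0.09  0.047] long ang 11.4
box [0.4258 0.0936] [0.091 0.047] long ang 28.4
(array([ 0.6237, -0.1011,  0.0774]), np.float64(0.0021), 48)
```

Run:
```python
from h import *
for n in("s14","s21","t2","t21"):
    c=load(n);print(n,dish(c,[.615,-.103]))
    for r0,r1 in((.08,.096),):
        p=ring(c,[.616,-.1035],0,r0,r1,"fall");print(" mark",fitcirc(c,p,0)[0].round(4),len(p))
a=load("s14")["pixels"];b=load("s21")["pixels"];u,v=proj(load("s21"),[.615,-.103,.01]).astype(int)
f=lambda x:cv2.resize(x[v-45:v+45,u-60:u+60,::-1],(400,300),interpolation=2)
cv2.imwrite("pics/v21.png",np.hstack([f(a),f(b)]))
# centroid of bright pixels shift by phase correlation
g=lambda x:cv2.cvtColor(x[v-45:v+45,u-60:u+60],cv2.COLOR_RGB2GRAY).astype(np.float32)
print(cv2.phaseCorrelate(g(a),g(b)))
```

```text
s14 (array([ 0.6139, -0.1013,  0.0772]), np.float64(0.0013), 41)
 mark [ 0.6163 -0.1036  0.0857] 43
s21 (array([ 0.6237, -0.1011,  0.0774]), np.float64(0.0021), 48)
 mark [ 0.617  -0.1033  0.0856] 49
t2 (array([ 0.6094, -0.0991,  0.0816]), np.float64(0.0008), 27)
 mark [ 0.6165 -0.1029  0.0844] 25
t21 (array([ 0.6074, -0.0996,  0.0815]), np.float64(0.0012), 46)
 mark [ 0.6172 -0.1042  0.086 ] 47
((1.8482513626738353, -0.19534864530968576), 0.22128435205530236)
```

View pics/v21.png

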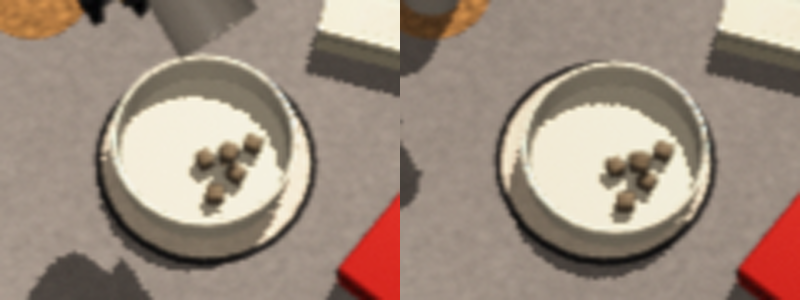

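Run:
```python
from h import *
for n in("s14","s21"):
    c=load(n);g=c["pixels"].astype(int);u0,v0=proj(c,[.615,-.103,.01]).astype(int)
    w=g[v0-30:v0+40,u0-30:u0+40];k=((w.sum(2)<330)&(w[...,0]-w[...,2]>12)).astype(np.uint8)
    q,_,st,ce=cv2.connectedComponentsWithStats(k)
    print(n,[(int(s[4]),ray(c,*(p+[u0-30,v0-30]),.012)[:2].round(4).tolist()) for s,p in zip(st[1:],ce[1:]) if s[4]>6])
```

```text
s14 [(8, [0.5475, -0.0387]), (34, [0.6468, 0.0205]), (253, [0.5889, -0.0526]), (47, [0.6874, -0.0566]), (7, [0.5341, -0.1298]), (104, [0.6371, -0.1014]), (337, [0.6355, -0.1676]), (16, [0.6464, -0.1345]), (21, [0.7082, -0.1134]), (29, [0.6239, -0.2029]), (27, [0.6218, -0.2271])]
s21 [(30, [0.6464, 0.0204]), (21, [0.5421, -0.0683]), (280, [0.6001, -0.0531]), (14, [0.5368, -0.1359]), (42, [0.7021, -0.0842]), (115, [0.648, -0.1015]), (411, [0.6404, -0.1678]), (21, [0.6568, -0.1352]), (24, [0.6478, -0.2025]), (13, [0.6842, -0.1839])]
```

```bash
python3 -m jog '1 39 -22 0 0; 1 39 -22 0 0; 1 39 -22 0 0; 1 40 -23 0 0; 1 40 -23 0 0'; python3 -m jog '1 0 0 0 0; 1 0 0 0 0'
python3 - <<'E'
from station import r
from h import *
w=shot(r,"wrist","w22");s=shot(r,"scene","s22");print(w["pose"][0],dish(w,[.624,-.102],205),dish(s,[.624,-.102]))
E
```

```text
time_s: 49.8
tcp_pos: [0.5968, -0.1717, 0.2207]
ee_rot: [[0.93, -0.368, -0.004], [-0.368, -0.93, 0.0], [-0.004, 0.001, -1.0]]
wrist_force: [0.1, 0.8, 1.1]
gripper_width: 0.998
gripper_force: 0.0
time_s: 50.05
tcp_pos: [0.5952, -0.1707, 0.2212]
ee_rot: [[0.93, -0.368, -0.004], [-0.368, -0.93, 0.001], [-0.004, 0.001, -1.0]]
wrist_force: [-0.6, 0.1, -0.7]
gripper_width: 1.001
gripper_force: 0.0
[ 0.59516479 -0.17074391  0.2212094 ] (array([ 0.6244, -0.1024,  0.0748]), np.float64(0.0006), 50) (array([ 0.6244, -0.1014,  0.0767]), np.float64(0.0022), 50)
```

```bash
python3 -m jog '1 2 0 -55 0; 1 0 0 -55 0; 1 0 0 -50 0; 1 0 0 -41 0; 0.3 0 0 0 0'; python3 -m jog '0 0 0 0 0; 0 0 0 0 0; 0 0 0 0 0; 0 0 0 0 0; 0 0 0 0 0'; python3 -m jog '0 0 0 0 0; 0 0 0 0 0; 0 0 0 0 0; 0 0 0 0 0; 0 0 0 0 0'; python3 -m jog '0 -2.8 -0.4 0 0; 0 -2.8 -0.4 0 0; 0 -2.8 -0.5 0 0; 0 0 0 0 0; 0 0 0 0 0';python3 -m jog '1 0 0 0 0; 1 0 0 0 0; 1 0 0 0 0; 1 0 0 0 0'; python3 -m jog '1 0 0 0 0; 1 0 0 50 0; 1 0 0 60 0; 1 0 0 60 0; 1 0 0 30 0'
python3 - <<'E'
from station import r
from h import *
w=shot(r,"wrist","w23");s=shot(r,"scene","s23");print(w["pose"][0],dish(w,[.616,-.103],205),dish(s,[.616,-.103]))
p=ring(w,[.6165,-.1035],0,.08,.096,"fall",205);print("mark w",fitcirc(w,p,0),len(p))
p=ring(s,[.6165,-.1035],0,.08,.096,"fall");print("mark s",fitcirc(s,p,0),len(p))
import m
m.boxes(s,([.668,.0735],[.539,.157],[.426,.0936]),160)
E
```

```text
time_s: 50.78
tcp_pos: [0.5952, -0.1702, 0.0198]
ee_rot: [[0.93, -0.368, -0.007], [-0.368, -0.93, 0.001], [-0.007, 0.002, -1.0]]
wrist_force: [0.6, -0.7, 1.2]
gripper_width: 0.947
gripper_force: 0.0
time_s: 51.4
tcp_pos: [0.5984, -0.171, 0.0226]
ee_rot: [[0.93, -0.368, 0.0], [-0.368, -0.93, -0.0], [0.0, -0.0, -1.0]]
wrist_force: [0.1, 1.0, 0.2]
gripper_width: 0.401
gripper_force: 0.0
time_s: 52.02
tcp_pos: [0.5997, -0.171, 0.0231]
ee_rot: [[0.93, -0.368, 0.003], [-0.368, -0.93, -0.0], [0.003, -0.001, -1.0]]
wrist_force: [2.4, -0.2, 1.7]
gripper_width: 0.059
gripper_force: 29.3
time_s: 52.65
tcp_pos: [0.5898, -0.1724, 0.0224]
ee_rot: [[0.93, -0.368, -0.0], [-0.368, -0.93, -0.0], [-0.0, 0.0, -1.0]]
wrist_force: [2.3, 0.5, 1.5]
gripper_width: 0.055
gripper_force: 29.3
time_s: 53.15
tcp_pos: [0.5895, -0.1723, 0.0221]
ee_rot: [[0.93, -0.368, -0.001], [-0.368, -0.93, -0.0], [-0.001, 0.0, -1.0]]
wrist_force: [-0.5, -0.4, 0.0]
gripper_width: 0.428
gripper_force: 0.0
time_s: 53.78
tcp_pos: [0.5911, -0.1725, 0.2269]
ee_rot: [[0.93, -0.367, 0.006], [-0.367, -0.93, -0.001], [0.006, -0.001, -1.0]]
wrist_force: [0.7, 0.2, -1.0]
gripper_width: 0.964
gripper_force: 0.0
[ 0.59108523 -0.17249343  0.22685663] (array([ 0.6124, -0.1029,  0.0756]), np.float64(0.0019), 48) (array([ 0.612 , -0.1024,  0.0769]), np.float64(0.0015), 43)
mark w (array([ 0.61543024, -0.10153408,  0.08709313]), np.float64(0.0015980949562660312)) 51
mark s (array([ 0.61698067, -0.10365714,  0.0853146 ]), np.float64(0.0009704672034637786)) 47
box [0.6683 0.0734] [0.091 0.047] long ang 19.3
box [0.539  0.1568] [0.09  0.047] long ang 11.4
box [0.4538 0.109 ] [0.028 0.046] long ang 119.9
```

```bash
python3 -m jog '1 -12 46 6 0; 1 -12 46 6 0; 1 -12 46 6 0; 1 -12 46 6 0; 1 -12 46 6 0'; python3 -m jog '1 -12 47 0 0; 1 -12 47 0 0; 1 -12 47 0 0; 1 -12 47 0 0; 1 -12 47 0 0';  python3 -m jog '1 -11 47 0 0; 1 -10 47 0 0; 1 0 0 0 0; 1 0 0 0 0'
cat > tr.py <<'E'
from h import *
def tray_w(name):
    c=load(name);g=cv2.medianBlur(c["pixels"],5).astype(float)
    P=[.534,.3535];tt=np.array([.3656,.9308]);nn=np.array([.9308,-.3656])
    lab=cv2.cvtColor(cv2.medianBlur(c["pixels"],3),cv2.COLOR_RGB2LAB).astype(np.float32)
    def scan(base,d,z,a,b,chan=1):
        rr=np.arange(a,b,.0005);px=np.array([proj(c,[*(base+q*d),z],c["pose"]) for q in rr]).astype(np.float32)
        if (px<1).any() or (px[:,0]>509).any() or (px[:,1]>208).any(): return None
        v=cv2.remap(lab,px[:,0][None],px[:,1][None],1)[0]
        k=np.linalg.norm(cv2.GaussianBlur(v,(1,5),0)[4:]-cv2.GaussianBlur(v,(1,5),0)[:-4],axis=1)
        i=k.argmax();return rr[i+2],k[i].round(1)
    P=np.array(P)
    for nm,d,o,h in(("+t",tt,nn,.118),("-t",-tt,nn,.118),("+n",nn,tt,.0855),("-n",-nn,tt,.0855)):
        out=[]
        for s in np.linspace(-.07,.07,11):
            q=scan(P+s*o,d,.016,h-.015,h+.015)
            if q: out.append((round((q[0]-h)*1000,1),float(q[1])))
        print(nm,out)
if __name__=="__main__":
    from station import r
    c=shot(r,"wrist","w24");print(c["pose"][0]);tray_w("w24")
E
python3 tr.py
```

```text
time_s: 54.5
tcp_pos: [0.5287, 0.059, 0.2511]
ee_rot: [[0.93, -0.368, -0.002], [-0.368, -0.93, -0.001], [-0.002, 0.001, -1.0]]
wrist_force: [0.4, 1.1, 0.4]
gripper_width: 1.001
gripper_force: 0.0
time_s: 55.12
tcp_pos: [0.4688, 0.2938, 0.2509]
ee_rot: [[0.93, -0.368, -0.002], [-0.368, -0.93, -0.002], [-0.001, 0.002, -1.0]]
wrist_force: [0.5, 0.2, 0.4]
gripper_width: 0.998
gripper_force: 0.0
time_s: 55.62
tcp_pos: [0.4484, 0.3861, 0.251]
ee_rot: [[0.93, -0.368, -0.002], [-0.368, -0.93, -0.002], [-0.001, 0.003, -1.0]]
wrist_force: [0.1, -0.9, 0.4]
gripper_width: 0.999
gripper_force: 0.0
[0.44843442 0.3861478  0.25099752]
+t [(np.float64(-0.5), 7.0), (np.float64(-1.0), 11.600000381469727), (np.float64(-1.0), 9.699999809265137), (np.float64(-0.5), 16.700000762939453), (np.float64(-0.5), 12.0), (np.float64(-0.5), 12.399999618530273), (np.float64(-0.5), 13.600000381469727), (np.float64(0.0), 16.5), (np.float64(-0.5), 18.700000762939453), (np.float64(-0.5), 17.5), (np.float64(-0.5), 20.5)]
-t [(np.float64(5.5), 56.400001525878906), (np.float64(6.0), 45.20000076293945), (np.float64(7.0), 50.
[... 382 characters left out ...]
0), (np.float64(1.5), 37.900001525878906), (np.float64(1.5), 40.400001525878906), (np.float64(1.5), 41.900001525878906), (np.float64(1.5), 41.099998474121094), (np.float64(1.5), 38.79999923706055), (np.float64(1.5), 50.70000076293945), (np.float64(0.5), 32.70000076293945), (np.float64(1.5), 40.5), (np.float64(1.5), 34.900001525878906)]
-n [(np.float64(0.5), 27.0), (np.float64(0.5), 28.5), (np.float64(0.5), 27.899999618530273), (np.float64(1.0), 17.899999618530273), (np.float64(0.5), 17.299999237060547), (np.float64(0.5), 18.5), (np.float64(0.5), 12.5), (np.float64(0.5), 14.5), (np.float64(1.0), 11.300000190734863), (np.float64(1.5), 13.600000381469727), (np.float64(1.5), 10.600000381469727)]
```

```bash
python3 -m jog '1 -4 -49 -10 10; 1 -4 -49 -20 10; 1 -4 -49 -20 10; 1 -4 -49 -25 10; 1 -4 -49 -25 9.9'; python3 -m jog '1 -2.6 -47.5 0 0; 1 0 0 -40 0; 1 0 0 -50 0; 1 0 0 -35 0; 0.7 0 0 0 0'; python3 -m jog '0.4 0 0 0 0; 0.4 0 0 0 0; 0.4 0 0 0 0; 0.4 0 0 0 0; 0.4 0 0 0 0'; python3 -m jog '0.4 0 0 0 0; 0.4 0 0 30 0; 0.4 0 0 40 0; 0.4 0 0 30 0; 0.4 0 0 0 0'
cat > end.py <<'E'
from station import r
from h import *
import sys
# far end of the gripped box's top face, in tool axes (x along the box)
c=shot(r,"wrist",sys.argv[1]);p,R=c["pose"];ztop=float(sys.argv[2])   # height of box top above TCP
lab=cv2.cvtColor(cv2.GaussianBlur(c["pixels"],(3,3),0),cv2.COLOR_RGB2LAB).astype(np.float32)
print(p.round(4),"yaw y",np.degrees(np.arctan2(R[1,1],R[0,1]))%360)
xs=np.arange(.025,.062,.0005)
for y in np.arange(-.02,.021,.01):
    px=np.array([proj(c,p+R@np.array([x,y,-ztop]),c["pose"]) for x in xs]).astype(np.float32)
    v=cv2.remap(lab,px[:,0][None],px[:,1][None],1)[0];k=np.linalg.norm(v[3:]-v[:-3],axis=1);i=np.argsort(k)[::-1][:3]
    print(round(y,3),[(round(float(xs[j+1])*1000+.5,1),int(k[j]),px[j].astype(int).tolist()) for j in i],[int(x) for x in v[::6,0]])
E
python3 end.py w25 0.008
```

```text
time_s: 56.3
tcp_pos: [0.4284, 0.139, 0.1521]
ee_rot: [[0.878, 0.478, 0.001], [0.478, -0.878, 0.001], [0.001, -0.0, -1.0]]
wrist_force: [1.0, -0.2, 0.6]
gripper_width: 0.998
gripper_force: 0.0
time_s: 56.92
tcp_pos: [0.4245, 0.0921, 0.0257]
ee_rot: [[0.881, 0.473, -0.005], [0.473, -0.881, -0.003], [-0.006, 0.001, -1.0]]
wrist_force: [0.0, -0.3, -0.0]
gripper_width: 0.948
gripper_force: 0.0
time_s: 57.55
tcp_pos: [0.4268, 0.0945, 0.0282]
ee_rot: [[0.88, 0.475, 0.001], [0.475, -0.88, 0.001], [0.001, 0.0, -1.0]]
wrist_force: [-2.1, 0.6, 7.2]
gripper_width: 0.547
gripper_force: 30.0
time_s: 58.18
tcp_pos: [0.4275, 0.0951, 0.1294]
ee_rot: [[0.88, 0.475, 0.005], [0.475, -0.88, 0.003], [0.006, -0.0, -1.0]]
wrist_force: [-0.2, 0.6, -1.5]
gripper_width: 0.549
gripper_force: 30.0
[0.4275 0.0951 0.1294] yaw y 298.3323406261868
-0.02 [(44.0, 83, [223, 163]), (44.5, 82, [223, 162]), (45.0, 52, [223, 161])] [235, 235, 235, 235, 235, 235, 234, 130, 171, 177, 175, 170, 173]
-0.01 [(44.0, 83, [242, 163]), (44.5, 82, [242, 162]), (45.0, 52, [242, 161])] [241, 248, 247, 234, 235, 235, 233, 130, 174, 176, 179, 179, 175]
0.0 [(44.5, 86, [260, 162]), (44.0, 83, [260, 163]), (45.0, 54, [260, 161])] [243, 244, 244, 234, 235, 235, 234, 131, 175, 182, 176, 177, 176]
0.01 [(44.5, 87, [278, 162]), (44.0, 84, [278, 163]), (45.0, 55, [278, 161])] [243, 245, 244, 234, 234, 234, 234, 130, 171, 172, 171, 177, 175]
0.02 [(44.5, 88, [297, 162]), (44.0, 84, [297, 163]), (45.0, 55, [297, 161])] [234, 233, 234, 234, 233, 233, 233, 133, 174, 172, 167, 180, 170]
```

```bash
python3 -m jog '0.4 9.6 44 0 10; 0.4 9.6 44 0 10; 0.4 9.6 44 0 10; 0.4 9.6 44 0 10.2; 0.4 9.8 45.6 0 0'; python3 -m jog '0.4 0 0 -30 0; 0.4 0 0 -35 0; 0.4 0 0 0 0; 0.4 0 0 0 0'; python3 end.py w26 0.006 | head -1
```

```text
time_s: 58.85
tcp_pos: [0.4737, 0.3164, 0.125]
ee_rot: [[0.365, 0.931, -0.003], [0.931, -0.365, -0.003], [-0.004, -0.002, -1.0]]
wrist_force: [0.9, -0.2, -0.4]
gripper_width: 0.547
gripper_force: 30.0
time_s: 59.35
tcp_pos: [0.4748, 0.3159, 0.0624]
ee_rot: [[0.366, 0.931, 0.0], [0.931, -0.366, -0.0], [-0.0, 0.0, -1.0]]
wrist_force: [0.5, 0.5, -0.9]
gripper_width: 0.548
gripper_force: 30.0
[0.4748 0.3159 0.0624] yaw y 338.5357589244004
```

```bash
python3 -m jog '0.4 1 1.1 -8 0; 0.4 0 0 -7 0; 0.4 0 0 0 0'; python3 -m jog '0.4 0 0 -4 0; 0.4 0 0 -4 0; 0.4 0 0 0 0'; python3 -m jog '0.4 0 0 -4 0; 0.4 0 0 -3 0; 0.4 0 0 0 0'
```

```text
time_s: 59.78
tcp_pos: [0.4752, 0.3165, 0.0468]
ee_rot: [[0.366, 0.93, -0.001], [0.93, -0.366, -0.001], [-0.001, -0.001, -1.0]]
wrist_force: [0.6, 0.0, 0.0]
gripper_width: 0.546
gripper_force: 30.0
time_s: 60.15
tcp_pos: [0.4753, 0.3167, 0.0389]
ee_rot: [[0.366, 0.931, -0.001], [0.931, -0.366, -0.001], [-0.001, -0.0, -1.0]]
wrist_force: [-0.0, -1.1, -1.0]
gripper_width: 0.548
gripper_force: 30.0
time_s: 60.52
tcp_pos: [0.4755, 0.3169, 0.0323]
ee_rot: [[0.366, 0.931, -0.0], [0.931, -0.366, -0.0], [-0.0, 0.0, -1.0]]
wrist_force: [-0.3, -1.2, -0.4]
gripper_width: 0.549
gripper_force: 30.0
```

```bash
python3 -m jog '0.62 0 0 0 0; 0.7 0 0 0 0; 0.7 0 0 30 0; 0.7 0 0 50 0; 1 0 0 20 0'; python3 -m jog '1 10.6 -26.7 0 -9.5; 1 10.6 -26.7 0 -9.5; 1 10.6 -26.7 0 -9.5; 1 10.6 -26.7 0 -9.5; 1 10.6 -26.7 0 -9.5'; python3 -m jog '1 10.5 -26.5 0 -9.5; 1 0 0 0 0; 1 0 0 0 0'
cat > bw.py <<'E'
from station import r
from h import *
import sys
# box top face in the wrist view near a guess
name=sys.argv[1];gx,gy=map(float,sys.argv[2:4]);c=shot(r,"wrist",name);p,R=c["pose"];print(p.round(4))
s=shot(r,"scene","s"+name)
import m
try: m.boxes(s,([gx,gy],),160)
except Exception as e: print(e)
E
python3 bw.py w27 .539 .1568
```

```text
time_s: 61.15
tcp_pos: [0.4768, 0.318, 0.1357]
ee_rot: [[0.366, 0.931, 0.004], [0.931, -0.366, 0.004], [0.005, 0.002, -1.0]]
wrist_force: [0.1, 0.9, -0.9]
gripper_width: 0.751
gripper_force: 0.0
time_s: 61.78
tcp_pos: [0.5288, 0.1826, 0.1325]
ee_rot: [[0.935, 0.354, 0.0], [0.354, -0.935, 0.0], [0.0, -0.0, -1.0]]
wrist_force: [-0.1, -0.4, -0.7]
gripper_width: 0.999
gripper_force: 0.0
time_s: 62.15
tcp_pos: [0.539, 0.1572, 0.1324]
ee_rot: [[0.98, 0.201, 0.0], [0.201, -0.98, 0.0], [0.0, -0.0, -1.0]]
wrist_force: [-0.4, -0.3, 0.9]
gripper_width: 1.004
gripper_force: 0.0
[0.539  0.1572 0.1324]
box [0.539  0.1568] [0.09  0.047] long ang 11.4
```

```bash
python3 -m jog '1 0 0 -40 0; 1 0 0 -40 0; 1 0 0 -25 0; 0.7 0 0 0 0; 0.4 0 0 0 0'; python3 -m jog '0.4 0 0 0 0; 0.4 0 0 0 0; 0.4 0 0 0 0; 0.4 0 0 0 0; 0.4 0 0 0 0'; python3 -m jog '0.4 0 0 30 0; 0.4 0 0 40 0; 0.4 2.2 21.5 25 9.5; 0.4 2.2 21.5 0 9.5; 0.4 2.2 21.5 0 9.5'; python3 -m jog '0.4 2.2 21.5 0 9.5; 0.4 2.2 21.5 0 9.5; 0.4 2.5 22 0 9.6; 0.4 0 0 -40 0; 0.4 0 0 0 0'; python3 end.py w28 0.006
```

```text
time_s: 62.88
tcp_pos: [0.5398, 0.1578, 0.0284]
ee_rot: [[0.98, 0.201, 0.002], [0.201, -0.98, 0.001], [0.002, -0.0, -1.0]]
wrist_force: [0.1, 0.2, -0.1]
gripper_width: 0.854
gripper_force: 0.0
time_s: 63.5
tcp_pos: [0.5394, 0.157, 0.0281]
ee_rot: [[0.98, 0.2, 0.001], [0.2, -0.98, 0.0], [0.001, -0.0, -1.0]]
wrist_force: [-1.9, -0.1, 5.4]
gripper_width: 0.548
gripper_force: 30.0
time_s: 64.12
tcp_pos: [0.5454, 0.2219, 0.1222]
ee_rot: [[0.763, 0.647, -0.0], [0.647, -0.763, 0.0], [0.0, -0.001, -1.0]]
wrist_force: [0.7, 0.3, -1.2]
gripper_width: 0.548
gripper_force: 30.0
time_s: 64.75
tcp_pos: [0.5499, 0.2847, 0.0785]
ee_rot: [[0.365, 0.931, -0.008], [0.931, -0.365, -0.005], [-0.008, -0.005, -1.0]]
wrist_force: [-0.4, -1.0, 0.1]
gripper_width: 0.545
gripper_force: 30.0
[0.5499 0.2847 0.0785] yaw y 338.57429046015847
-0.02 [(45.5, 55, [224, 161]), (46.0, 55, [224, 160]), (46.5, 36, [224, 159])] [240, 240, 240, 240, 241, 240, 240, 187, 177, 149, 148, 149, 149]
-0.01 [(46.0, 54, [242, 160]), (45.5, 54, [242, 161]), (56.5, 51, [242, 140])] [247, 250, 251, 241, 241, 240, 240, 188, 181, 103, 93, 148, 150]
0.0 [(46.0, 55, [261, 160]), (45.5, 54, [261, 161]), (56.5, 51, [261, 140])] [248, 248, 248, 241, 240, 241, 241, 188, 182, 126, 92, 149, 149]
0.01 [(46.0, 54, [279, 160]), (45.5, 53, [279, 161]), (56.5, 50, [279, 140])] [249, 249, 250, 241, 240, 240, 240, 188, 181, 102, 94, 147, 149]
0.02 [(46.0, 56, [297, 160]), (45.5, 54, [297, 161]), (46.5, 44, [297, 159])] [240, 240, 240, 240, 240, 240, 240, 187, 146, 147, 147, 147, 148]
```

```bash
python3 -m jog '0.4 0 0 -15 0; 0.4 0 0 0 0; 0.4 0 0 0 0'
```

```text
time_s: 65.18
tcp_pos: [0.5529, 0.2865, 0.068]
ee_rot: [[0.365, 0.931, 0.001], [0.931, -0.365, 0.001], [0.001, 0.001, -1.0]]
wrist_force: [-0.5, -0.7, -0.7]
gripper_width: 0.551
gripper_force: 30.0
```

```bash
python3 -m jog '0.4 -0.6 -0.7 -10 0; 0.4 0 0 -10 0; 0.4 0 0 0 0'; python3 -m jog '0.4 0 0 -5 0; 0.4 0 0 -4 0; 0.4 0 0 0 0'; python3 -m jog '0.4 0 0 -4 0; 0.4 0 0 -2 0; 0.4 0 0 0 0'
```

```text
time_s: 65.55
tcp_pos: [0.5512, 0.2851, 0.0459]
ee_rot: [[0.365, 0.931, -0.002], [0.931, -0.365, -0.002], [-0.002, -0.001, -1.0]]
wrist_force: [-0.2, 0.6, -0.3]
gripper_width: 0.547
gripper_force: 30.0
time_s: 65.92
tcp_pos: [0.5517, 0.2856, 0.0379]
ee_rot: [[0.365, 0.931, -0.001], [0.931, -0.365, -0.001], [-0.001, -0.0, -1.0]]
wrist_force: [0.4, -0.4, -0.5]
gripper_width: 0.548
gripper_force: 30.0
time_s: 66.3
tcp_pos: [0.5519, 0.2858, 0.0323]
ee_rot: [[0.365, 0.931, 0.0], [0.931, -0.365, -0.0], [-0.0, 0.0, -1.0]]
wrist_force: [0.9, 0.4, -0.8]
gripper_width: 0.546
gripper_force: 30.0
```

```bash
python3 -m jog '0.62 0 0 0 0; 0.68 0 0 0 0; 0.68 0 0 30 0; 0.68 0 0 50 0; 1 0 0 20 0'; python3 -m jog '1 23.3 -42.5 0 -9.8; 1 23.3 -42.5 0 -9.8; 1 23.3 -42.5 0 -9.8; 1 23.3 -42.5 0 -9.9; 1 23.2 -42.4 0 -9.9'; python3 -m jog '1 0 0 0 0; 1 0 0 0 0'; python3 bw.py w29 .6683 .0734; python3 end.py w29b 0.1
```

```text
time_s: 66.92
tcp_pos: [0.5534, 0.2867, 0.136]
ee_rot: [[0.364, 0.931, 0.005], [0.931, -0.364, 0.003], [0.005, 0.003, -1.0]]
wrist_force: [0.8, 0.7, -0.5]
gripper_width: 0.729
gripper_force: 0.0
time_s: 67.55
tcp_pos: [0.669, 0.072, 0.1326]
ee_rot: [[0.945, 0.327, 0.001], [0.327, -0.945, 0.0], [0.001, 0.0, -1.0]]
wrist_force: [-0.2, -0.2, 0.5]
gripper_width: 0.993
gripper_force: 0.0
time_s: 67.8
tcp_pos: [0.6681, 0.0733, 0.1322]
ee_rot: [[0.943, 0.333, -0.0], [0.333, -0.943, 0.0], [-0.0, -0.0, -1.0]]
wrist_force: [-1.0, -0.3, -0.8]
gripper_width: 1.0
gripper_force: 0.0
[0.6681 0.0733 0.1322]
box [0.671  0.0675] [0.095 0.044] long ang 28.8
[0.6679 0.0744 0.1325] yaw y 289.52671226854875
-0.02 [(28.5, 168, [174, 297]), (33.0, 164, [173, 280]), (46.5, 147, [168, 224])] [34, 68, 200, 34, 57, 167, 79, 51, 198, 192, 192, 199, 201]
-0.01 [(28.5, 161, [217, 297]), (29.0, 133, [217, 295]), (28.0, 126, [217, 299])] [34, 66, 200, 201, 186, 165, 85, 202, 200, 208, 199, 198, 203]
0.0 [(44.0, 156, [260, 235]), (43.5, 119, [260, 237]), (31.5, 110, [260, 285])] [34, 42, 132, 190, 187, 163, 92, 250, 250, 254, 254, 253, 251]
0.01 [(44.0, 123, [306, 235]), (37.5, 121, [305, 262]), (37.0, 116, [305, 264])] [32, 41, 128, 195, 183, 154, 82, 198, 202, 124, 204, 205, 198]
0.02 [(46.0, 141, [353, 227]), (49.0, 139, [354, 214]), (32.5, 134, [348, 282])] [28, 37, 142, 28, 36, 147, 75, 133, 53, 115, 116, 203, 196]
```

```bash
python3 end.py w30 -0.098
```

```text
[0.6679 0.0745 0.1325] yaw y 289.53860241134714
-0.02 [(45.0, 53, [238, 142]), (45.5, 51, [238, 141]), (44.5, 45, [238, 142])] [251, 251, 251, 251, 251, 251, 252, 175, 199, 203, 206, 203, 203]
-0.01 [(45.5, 68, [249, 141]), (45.0, 64, [249, 142]), (44.5, 53, [249, 142])] [253, 254, 254, 251, 251, 251, 252, 157, 199, 204, 206, 202, 208]
0.0 [(45.5, 69, [260, 141]), (45.0, 66, [260, 142]), (44.5, 55, [260, 142])] [253, 253, 253, 249, 251, 251, 251, 154, 199, 196, 202, 204, 213]
0.01 [(45.0, 67, [270, 142]), (45.5, 61, [270, 141]), (44.5, 60, [270, 142])] [253, 253, 254, 248, 251, 251, 252, 156, 200, 201, 198, 198, 198]
0.02 [(45.0, 69, [281, 142]), (44.5, 64, [281, 142]), (45.5, 62, [281, 141])] [250, 250, 251, 251, 250, 250, 252, 154, 205, 201, 203, 203, 199]
```

```bash
python3 -m jog '1 0 0 -40 0; 1 0 0 -40 0; 1 0 0 -25 0; 0.7 0 0 0 0; 0.4 0 0 0 0'; python3 -m jog '0.4 0 0 0 0; 0.4 0 0 0 0; 0.4 0 0 0 0; 0.4 0 0 0 0; 0.4 0 0 0 0'; python3 -m jog '0.4 0 0 30 0; 0.4 0 0 40 0; 0.4 0 0 25 0; 0.4 -10.8 45 0 7; 0.4 -10.8 45 0 7'; python3 -m jog '0.4 -10.8 45 0 7; 0.4 -10.8 45 0 7; 0.4 -10.8 45 0 7; 0.4 -10.8 45 0 7; 0.4 -10.6 45.5 0 7.1'; python3 -m jog '0.4 0 0 -40 0; 0.4 0 0 -15 0; 0.4 0 0 0 0; 0.4 0 0 0 0'; python3 end.py w31 0.006
```

```text
time_s: 68.62
tcp_pos: [0.6693, 0.0741, 0.0288]
ee_rot: [[0.943, 0.334, 0.002], [0.334, -0.943, 0.0], [0.002, 0.001, -1.0]]
wrist_force: [0.4, -0.3, 0.2]
gripper_width: 0.851
gripper_force: 0.0
time_s: 69.25
tcp_pos: [0.6687, 0.0734, 0.0282]
ee_rot: [[0.943, 0.333, 0.001], [0.333, -0.943, 0.0], [0.001, 0.0, -1.0]]
wrist_force: [-1.1, 0.4, 5.6]
gripper_width: 0.544
gripper_force: 30.0
time_s: 69.88
tcp_pos: [0.6462, 0.1637, 0.1219]
ee_rot: [[0.834, 0.552, -0.001], [0.552, -0.834, 0.0], [-0.0, -0.001, -1.0]]
wrist_force: [1.2, 0.8, -0.6]
gripper_width: 0.549
gripper_force: 30.0
time_s: 70.5
tcp_pos: [0.592, 0.39, 0.1213]
ee_rot: [[0.363, 0.932, -0.001], [0.932, -0.363, -0.001], [-0.001, -0.001, -1.0]]
wrist_force: [0.5, 0.3, -1.2]
gripper_width: 0.544
gripper_force: 30.0
time_s: 71.0
tcp_pos: [0.594, 0.3887, 0.0687]
ee_rot: [[0.367, 0.93, 0.002], [0.93, -0.367, 0.001], [0.002, 0.001, -1.0]]
wrist_force: [0.5, 0.7, -0.6]
gripper_width: 0.547
gripper_force: 30.0
[0.594  0.3887 0.0687] yaw y 338.48019836000265
-0.02 [(50.0, 97, [224, 152]), (49.5, 87, [224, 153]), (50.5, 66, [224, 152])] [250, 250, 250, 250, 250, 250, 250, 209, 192, 95, 165, 166, 167]
-0.01 [(50.0, 88, [242, 152]), (50.5, 69, [242, 152]), (49.5, 68, [242, 153])] [253, 253, 254, 250, 250, 250, 250, 210, 202, 111, 168, 168, 168]
0.0 [(50.0, 91, [261, 152]), (49.5, 71, [261, 153]), (50.5, 69, [261, 152])] [253, 253, 253, 251, 251, 250, 250, 210, 205, 113, 167, 168, 169]
0.01 [(50.0, 89, [279, 153]), (50.5, 70, [279, 152]), (49.5, 66, [279, 153])] [253, 253, 254, 250, 250, 250, 250, 210, 203, 110, 168, 167, 166]
0.02 [(46.0, 45, [297, 160]), (45.5, 42, [297, 161]), (46.5, 38, [297, 159])] [250, 250, 250, 250, 250, 250, 250, 209, 165, 167, 166, 166, 166]
```

```bash
python3 -m jog '0.4 -1.2 -0.5 -10 0; 0.4 0 0 -10 0; 0.4 0 0 0 0; 0.4 0 0 0 0'; python3 -m jog '0.4 0 0 -5 0; 0.4 0 0 -4 0; 0.4 0 0 0 0'; python3 -m jog '0.4 0 0 -4 0; 0.4 0 0 -3 0; 0.4 0 0 0 0'
```

```text
time_s: 71.55
tcp_pos: [0.5918, 0.3884, 0.0473]
ee_rot: [[0.366, 0.931, 0.0], [0.931, -0.366, -0.0], [-0.0, 0.0, -1.0]]
wrist_force: [-0.3, 0.7, -1.0]
gripper_width: 0.551
gripper_force: 30.0
time_s: 71.92
tcp_pos: [0.5915, 0.3881, 0.0377]
ee_rot: [[0.366, 0.931, -0.001], [0.93, -0.366, -0.001], [-0.001, -0.0, -1.0]]
wrist_force: [-0.5, -1.2, -1.1]
gripper_width: 0.547
gripper_force: 30.0
time_s: 72.3
tcp_pos: [0.5918, 0.3884, 0.0322]
ee_rot: [[0.366, 0.931, 0.0], [0.931, -0.366, -0.0], [0.0, 0.0, -1.0]]
wrist_force: [-2.7, -0.4, 3.2]
gripper_width: 0.546
gripper_force: 30.0
```

```bash
python3 -m jog '0.62 0 0 0 0; 0.68 0 0 0 0; 0.68 0 0 30 0; 0.68 0 0 50 0; 1 0 0 50 0'; python3 -m jog '1 -40 10 40 0; 1 -50 10 0 0; 1 -50 10 0 0; 1 -40 10 0 0; 1 -20 40 0 0'; python3 -m jog '1 0 50 0 0; 1 0 50 0 0; 1 0 0 0 0; 1 0 0 0 0'
python3 - <<'E'
from station import r
from h import *
import m
s=shot(r,"scene","s40");t=shot(r,"top","t40")
print("dish",dish(s,[.615,-.103]),dish(t,[.615,-.103]))
p=ring(s,[.6165,-.1035],0,.08,.096,"fall");print("mark",fitcirc(s,p,0)[0])
for nm,c in(("s",s),("t",t)):
    ctr=[.396,-.058]
    for k in range(3):
        q=ring(c,ctr,.086,.026,.04,"fall",383,2);f,e=fitcirc(c,q,.086,.033);ctr=f
    print("cup",nm,f.round(4),e)
# boxes at top height .038
c=s;pix=s["pixels"].astype(int)
for nm,b in(("A",(.5525,.2865)),("B",(.4757,.3167)),("C",(.5927,.3889))):
    u,v=proj(s,[*b,.038]).astype(int);w=pix[v-25:v+26,u-25:u+26];best=None
    k=(w.min(2)>150).astype(np.uint8);n,l,st,ce=cv2.connectedComponentsWithStats(k);lab=l[25,25];print(nm,"mid",w[25,25],"area",st[lab][4])
    cs=cv2.findContours((l==lab).astype(np.uint8),0,2)[0][0]
    P=np.array([ray(s,u-25+q[0][0],v-25+q[0][1],.038)[:2] for q in cs]).astype(np.float32)
    (ct,sz,an)=cv2.minAreaRect(P);print(nm,np.round(ct,4),np.round(sz,3),round(an,1))
u,v=proj(s,[.6165,-.1035,.01]).astype(int);w=pix[v-30:v+40,u-30:u+40];k=((w.sum(2)<330)&(w[...,0]-w[...,2]>12)).astype(np.uint8)
_,_,st,ce=cv2.connectedComponentsWithStats(k);print("chips",[(int(a[4]),ray(s,*(q+[u-30,v-30]),.012)[:2].round(3).tolist()) for a,q in zip(st[1:],ce[1:]) if a[4]>6])
E
```

```text
time_s: 72.92
tcp_pos: [0.5916, 0.3882, 0.1621]
ee_rot: [[0.366, 0.931, -0.001], [0.931, -0.366, -0.001], [-0.001, -0.0, -1.0]]
wrist_force: [1.5, 0.2, -0.9]
gripper_width: 0.729
gripper_force: 0.0
time_s: 73.55
tcp_pos: [0.3899, 0.4675, 0.2021]
ee_rot: [[0.366, 0.93, -0.0], [0.93, -0.366, 0.0], [-0.0, -0.0, -1.0]]
wrist_force: [-0.1, 0.3, 0.0]
gripper_width: 1.002
gripper_force: 0.0
time_s: 74.05
tcp_pos: [0.3916, 0.5678, 0.2006]
ee_rot: [[0.366, 0.931, -0.001], [0.931, -0.366, -0.001], [-0.002, -0.0, -1.0]]
wrist_force: [-0.4, 0.0, -0.4]
gripper_width: 1.001
gripper_force: 0.0
dish (array([ 0.6119, -0.1026,  0.0766]), np.float64(0.0012), 40) (array([ 0.6085, -0.0989,  0.0819]), np.float64(0.0006), 61)
mark [ 0.61718841 -0.10367529  0.08523285]
cup s [ 0.3975 -0.0585  0.033 ] 0.0009771015005434602
cup t [ 0.3957 -0.056   0.033 ] 0.0010437652089499098
A mid [237 229 203] area 348
A [0.551  0.2863] [0.09  0.047] 68.6
B mid [124 115  97] area 2275
B [0.581  0.2733] [0.038 0.016] 66.5
C mid [236 229 202] area 336
C [0.5903 0.3894] [0.09  0.049] 68.3
chips [(484, [0.593, -0.056]), (60, [0.684, -0.056]), (9, [0.532, -0.124]), (179, [0.637, -0.109]), (456, [0.641, -0.167]), (12, [0.708, -0.123]), (7, [0.679, -0.18])]
```

```bash
python3 -m jog '1 12 -46 0 -10; 1 12 -46 0 -10; 1 12 -46 0 -10; 1 12 -46 0 -10; 1 12 -46 0 -10'; python3 -m jog '1 12 -46 0 -10; 1 12 -46 0 -10; 1 12 -46 0 -10; 1 12 -46 0 -10; 1 12 -46 0 0'; python3 -m jog '1 12 -46 0 0; 1 12 -46 0 0; 1 12 -46 0 0; 1 12 -46 0 0; 1 12 -46 0 0'; python3 -m jog '1 13 -49 0 0; 1 0 0 0 0; 1 0 0 0 0'
python3 - <<'E'
from station import r
from h import *
w=shot(r,"wrist","w41");s=shot(r,"scene","s41");print(w["pose"][0],dish(w,[.612,-.103],205))
p=ring(w,[.6165,-.1035],0,.087,.096,"rise",205);print("mark w",fitcirc(w,p,0),len(p))
pix=s["pixels"].astype(int)
for nm,b in(("A",(.5525,.2865)),("B",(.4757,.3167)),("C",(.5927,.3889))):
    u,v=proj(s,[*b,.038]).astype(int);x=pix[v-25:v+26,u-25:u+26]
    n,l,st,ce=cv2.connectedComponentsWithStats((x.min(2)>150).astype(np.uint8));lab=l[25,25]
    cs=cv2.findContours((l==lab).astype(np.uint8),0,2)[0][0]
    P=np.array([ray(s,u-25+q[0][0],v-25+q[0][1],.038)[:2] for q in cs]).astype(np.float32)
    ct,sz,an=cv2.minAreaRect(P);print(nm,x[25,25],np.round(ct,4),np.round(sz,3),round(an,1))
E
```

```text
time_s: 74.78
tcp_pos: [0.4519, 0.3357, 0.2023]
ee_rot: [[0.95, 0.311, 0.001], [0.311, -0.95, 0.001], [0.001, -0.001, -1.0]]
wrist_force: [1.5, -0.5, 0.4]
gripper_width: 0.999
gripper_force: 0.0
time_s: 75.4
tcp_pos: [0.5114, 0.1058, 0.2022]
ee_rot: [[0.93, -0.368, 0.001], [-0.368, -0.93, 0.001], [0.001, -0.001, -1.0]]
wrist_force: [0.5, 0.4, 0.6]
gripper_width: 1.0
gripper_force: 0.0
time_s: 76.03
tcp_pos: [0.5711, -0.1239, 0.2023]
ee_rot: [[0.93, -0.367, 0.001], [-0.367, -0.93, 0.0], [0.001, -0.001, -1.0]]
wrist_force: [0.3, -0.9, -0.0]
gripper_width: 1.003
gripper_force: 0.0
time_s: 76.4
tcp_pos: [0.5838, -0.1711, 0.2016]
ee_rot: [[0.93, -0.367, 0.0], [-0.367, -0.93, 0.0], [0.0, -0.0, -1.0]]
wrist_force: [-0.2, -0.6, -0.6]
gripper_width: 1.001
gripper_force: 0.0
[ 0.5838345  -0.17107026  0.20164715] (array([ 0.6122, -0.1034,  0.0753]), np.float64(0.0019), 48)
mark w (array([ 0.61682796, -0.10466554,  0.09133401]), np.float64(0.0008409207023026386)) 51
A [242 235 212] [0.5505 0.2863] [0.09 0.05] 68.6
B [242 235 213] [0.4737 0.3168] [0.09  0.049] 69.6
C [242 234 211] [0.5907 0.3895] [0.09  0.049] 69.1
```

```bash
python3 -m jog '1 1 -1 -55 0; 1 0 0 -55 0; 1 0 0 -45 0; 1 0 0 -25 0; 0.3 0 0 0 0'; python3 -m jog '0 0 0 0 0; 0 0 0 0 0; 0 0 0 0 0; 0 0 0 0 0; 0 0 0 0 0'; python3 -m jog '0 0 0 0 0; 0 0 0 0 0; 0 0 0 0 0; 0 0 0 0 0; 0 0 0 0 0'; python3 -m jog '0 1.7 -0.5 0 0; 0 1.7 -0.5 0 0; 0 0 0 0 0; 0 0 0 0 0';python3 -m jog '1 0 0 0 0; 1 0 0 0 0; 1 0 0 0 0; 1 0 0 0 0'; python3 -m jog '1 0 0 0 0; 1 0 0 50 0; 1 0 0 60 0; 1 0 0 60 0; 1 0 0 15 0'; python3 -m jog '1 0 0 0 0; 1 0 0 0 0'
python3 - <<'E'
from station import r
from h import *
w=shot(r,"wrist","w42");s=shot(r,"scene","s42");print(w["pose"][0],dish(w,[.615,-.104],205),dish(s,[.615,-.104]))
p=ring(w,[.6165,-.1035],0,.087,.096,"rise",205);print("mark w",fitcirc(w,p,0),len(p))
ctr=[.396,-.058]
for k in range(3):
    q=ring(s,ctr,.086,.026,.04,"fall",383,2);f,e=fitcirc(s,q,.086,.033);ctr=f
print("cup",f,e)
E
```

```text
time_s: 77.12
tcp_pos: [0.5842, -0.1704, 0.0197]
ee_rot: [[0.931, -0.365, -0.005], [-0.365, -0.931, 0.0], [-0.004, 0.001, -1.0]]
wrist_force: [-0.5, 0.5, -0.1]
gripper_width: 0.947
gripper_force: 0.0
time_s: 77.75
tcp_pos: [0.5858, -0.1717, 0.0216]
ee_rot: [[0.93, -0.366, 0.0], [-0.366, -0.93, -0.0], [0.0, -0.0, -1.0]]
wrist_force: [0.2, 0.0, -0.2]
gripper_width: 0.402
gripper_force: 0.0
time_s: 78.38
tcp_pos: [0.5873, -0.1718, 0.0222]
ee_rot: [[0.93, -0.367, 0.004], [-0.367, -0.93, -0.0], [0.004, -0.001, -1.0]]
wrist_force: [3.2, -0.7, 2.6]
gripper_width: 0.058
gripper_force: 29.2
time_s: 78.88
tcp_pos: [0.5892, -0.1726, 0.0214]
ee_rot: [[0.931, -0.366, 0.0], [-0.366, -0.931, 0.0], [0.0, -0.0, -1.0]]
wrist_force: [1.9, 0.7, 2.4]
gripper_width: 0.058
gripper_force: 29.2
time_s: 79.38
tcp_pos: [0.5887, -0.1727, 0.0211]
ee_rot: [[0.931, -0.366, -0.001], [-0.366, -0.931, -0.0], [-0.001, 0.0, -1.0]]
wrist_force: [-0.3, 0.0, 0.0]
gripper_width: 0.424
gripper_force: 0.0
time_s: 80.0
tcp_pos: [0.5912, -0.1731, 0.2118]
ee_rot: [[0.931, -0.366, 0.01], [-0.366, -0.931, -0.001], [0.009, -0.002, -1.0]]
wrist_force: [0.3, -0.2, -0.9]
gripper_width: 0.961
gripper_force: 0.0
time_s: 80.25
tcp_pos: [0.5879, -0.1724, 0.204]
ee_rot: [[0.93, -0.367, -0.004], [-0.367, -0.93, 0.001], [-0.004, 0.001, -1.0]]
wrist_force: [0.2, 0.0, -0.7]
gripper_width: 0.996
gripper_force: 0.0
[ 0.58787669 -0.17240597  0.20399158] (array([ 0.6129, -0.1045,  0.0755]), np.float64(0.0018), 48) (array([ 0.6119, -0.1035,  0.0771]), np.float64(0.0015), 48)
mark w (array([ 0.6169492 , -0.10471793,  0.09123412]), np.float64(0.0007777746681965194)) 50
cup [ 0.39670679 -0.05884939  0.033     ] 0.0008045477226217164
```

```bash
python3 -c "
from station import r
print(r.finish_job())"
```

```text
the job is handed in; nothing more can be done
None
```

I handed the job in at about 80 s, and the judge returned no verdict: the dish is about 4 mm off the mark's centre with five chips in it, the empty cup stands on the cork mat, and all three loose boxes are flat and fully down in their own pockets; the dish was knocked aside once after the pour, so I slid it back.

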